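# Demagnetise the hand tools on the bench demagnetiser

### The job

The hand tools on the rubber mat (there may be two or three) have become magnetic: lay all of them flat on the steel plate of the demagnetiser, pull its knob fully up to switch it on, move the lever to upright (half field), leave it there for about a second, then bring it all the way back to zero, leaning towards the robot. Only then push the knob fully home to switch off - never switch off with the lever still up, for that would magnetise the tools again - and lay every tool back on the mat. Should a tool get knocked off the plate before the lever is back at zero, put it back on the plate first.

Things in the scene. Friction and masses are not known exactly. Their poses are not given: they have to be found in the camera images.
- demagnetiser: The demagnetiser: a low flat grey box fixed to the bench, 170 x 400 x 46 mm (x, y, z), turned by up to 0.1 rad. Its right part carries the dark steel plate, its left part a black control panel (top 49 mm above the bench) with the push-pull knob and the lever. Origin under its centre, at bench height; x away from the robot, y left.
- pole_plate (a point): Centre of the top face of the demagnetiser's dark steel plate, where the tools are laid: 166 mm (x) by 310 mm (y), its top 50 mm above the bench. Axes are those of the machine: x away from the robot, y to the left, z up. Tools may overhang it at front and back; side by side, 95 mm apart along y and lying along x, all find room.
- knob_head (a point): Centre of the head of the push-pull knob, 198 mm to the left (+y) of the plate's centre and 55 mm behind it (+x). Black mushroom, head 36 mm across and 25 mm high (12 mm below to 13 mm above this point, which moves with it), on a 14 mm stem; the panel is 30 mm below this point when home. Slides vertically; can be pinched from above. Axes as the machine's.
- power_knob (a joint): Travel of the knob in m: 0 pushed home (off), 0.016 pulled straight up to its stop (on). It takes about 5 N to move and stays wherever it is left.
- lever_ball (a point): Centre of the black ball, 28 mm across, at the end of the field lever; moves with it. The ball's centre is 90 mm from the pivot.
- lever_pivot (a point): Pivot of the field lever, 198 mm to the left (+y) of the plate's centre, 30 mm nearer the robot than it, 58 mm above the bench; pivot axis = this point's y axis; x away from the robot, z up (machine's axes). The ball lies at 90 mm x (sin(q - 0.7), 0, cos(q - 0.7)) from it, q being the joint value. Two round cheek plates of 27 mm radius with tick marks flank it, 28 mm wide over all.
- field_lever (a joint): Angle of the field lever in rad: 0 at its near stop, leaning 0.7 rad towards the robot (zero field); 0.7 upright (half field); 1.4 at its far stop (full field). About 2 N at the ball moves it; it stays where it is left. It may stand up to 0.3 at the start.
- mat_top (a point): Centre of the top face of the tool mat: black rubber with a thin grey border line, 260 mm (x) by 320 mm (y), 4 mm thick, fixed flat on the bench to the right of the demagnetiser; x away from the robot, y left, turned by up to 0.1 rad.
- pliers_grip (a point): Combination pliers with red grips, 190 mm long, 54 mm wide, 15 mm thick, lying flat. The point lies between the handles, 7 mm above what they lie on, near the centre of mass; the tool is about 46 mm wide over both handles here: pinch it across both. y axis along the tool towards the handle ends (60 mm off; jaws, 18 to 24 mm wide, 6 mm thick, end 130 mm the other way), z up. May be absent.
- shifter_grip (a point): Plain steel adjustable wrench, 246 mm long, 60 mm wide at the jaw, 10 to 12 mm thick, lying flat. The point is on the shaft near the centre of mass, half-way up (5 mm above what it lies on); the shaft is about 20 mm wide from here to its end. Its y axis runs along the tool towards the handle end (143 mm away), the jaw end is 103 mm the other way; z up. May be absent.
- screwdriver_grip (a point): Short screwdriver with a blue handle, 189 mm long. The point is the centre of the handle, 12.5 mm above what it lies on; the handle is 24 mm wide, 25 mm high and 85 mm long, and behaves as a square bar that does not roll; the blade, 6 mm thick, stays 9 mm above the surface. Its y axis runs along the tool towards the handle end, the blade tip is 140 mm the other way; z up. May be absent.
- pliers: The same pliers as pliers_grip: origin at the middle of the tool's length, on its underside; axes as there.
- shifter: The same adjustable wrench as shifter_grip: origin at the middle of the tool's length, on its underside; axes as there.
- screwdriver: The same screwdriver as screwdriver_grip: origin at the middle of the tool's length, on its underside; axes as there.

How it is judged:
By the outcome, as a careful person would: the job done as asked, in the order asked, and still so for the second after the job is handed in, with the robot touching nothing.
Of pliers, shifter, screwdriver only 2 to 3 are there at a start; the rules pass over those that are not, and their reading is None.
At some moment in a run one of pliers, shifter, screwdriver may be knocked a few centimetres aside while the robot is not near it.
Once in a run the grip may slacken for a moment while it holds something.
It also fails if it takes over 210 s, if anything falls off the work surface, if the arm or the gripper's body presses on something with over 40 N, if the wrist force passes 120 N, or if a joint passes its speed limit or range.

### The arm

A 6-joint arm with a two-finger parallel gripper is mounted at the origin on a cart in front of the work surface, level with it; the furniture and walls round the work are solid. World frame = base frame: x ahead of the robot, y to its left, z up, the work surface at z = 0. Lengths are in m, angles in rad, forces in N, time in s.
With the tool pointing down it reaches from about 0.375 to 0.9 m from the base axis. Payload 3.1 kg.
Tool frame: the origin (TCP) lies on the centre line of the jaws, within the pads' length; the fingertips stand 11 mm ahead of it and the grasp point (between the pads) lies 8 mm behind it; z points along the fingers, x is the direction in which the jaws open and shut, and the axes are right-handed (so a half turn about z gives the same grasp; the last joint's range is limited). The gripper opens to 87 mm and grips with 3 to 60 N. Pads are 19 mm wide; open, the fingers measure 117 mm over their backs; the gripper's body (75 mm by 190 mm) begins 51 mm behind the grasp point.
Start: joints at [-1.508, 0.527, 1.433, -0, 1.181, -0.178], TCP at [0.15, -0.607, 0.234] pointing down, gripper open.
Joint ranges: [-3.08, 3.08], [-0.75, 2.2], [0.22, 2.44], [-1.43, 4.57], [0, 2.65], [-2.85, 2.85]. Speed limits (rad/s): [2.79, 2.79, 3.14, 3.14, 3.14, 3.14].

### API

Orientations are given as a rotation vector (axis times angle).
In Python, from workcell import read_state, viewer, workorder, finder gives the robot as it stands.
- The arm moves only by the tool jog_arm, never from a script. Its argument "commands" is a list of rows, each an object of numbers: "dx", "dy", "dz": the shift along the world's x, y, z normalised to -1 to 1, where 1 is 0.12 m; "wx", "wy", "wz": the turn, a rotation vector about the world's x, y, z normalised to -1 to 1, where 1 is 90 degrees; "fingers": the closure, from 0 (fully open) to 1 (shut). A call has 1 to 8 rows; each row is the pose to reach, as a shift and turn from the pose commanded when the call began; what a row does not reach only later rows make up. A row lasts 1/10 s, in which the tool goes at most 50 mm and 8.59 degrees, less where a joint would pass 70% of its speed; a pose out of reach is approached as far as the arm can. A call with a number of a shift or a turn outside -1 to 1 is refused whole. A call with a gripper value outside its range is refused whole. The fingers move at their own pace and stop on an object; "force" is the grip in N (left out, the last holds). Time passes only in rows, so rows that repeat a pose let the fingers close. It gives the time, the measured TCP pose, the force and the opening at its end, in the units of the state.
- read_state(): the state, without advancing time (a new reading comes with each control period).
- viewer.read_camera(name): name is "scene" or "top"; returns the picture (400x640x3 uint8, red, green, blue); there is no depth.
- viewer.camera_params(name): a dict with "fovy" (degrees; the focal length in pixels is half the picture's height over the tangent of half this angle, whatever the lens; pixels are square), "cx", "cy" (the principal point, pixels), "k1" (the pictures are not rectified: a ray, as slopes to the right and down, at radius r is drawn at 1 + k1 r^2 times it, then the intrinsics apply), "R" (3x3) and "t" (3): a world point X has camera coordinates R X + t. Camera axes: x right, y down, z forward; pixel columns grow to the right and rows downward; lengths in m; the calibration is good to about 2 mm. A picture is of the moment at which its call begins. camera_params takes no time and is no camera call.
- workorder.sign_off(): hands the job in, once; it reports no verdict.
Trained networks look in the newest picture that a camera, given by its name, has taken for a name from the list of things; names that differ only in an ending like _2 or _b are one class to them, and where a whole thing is asked for, a point or a joint stands for the part that bears it (a point fixed in the world has none). Each returns a list of dicts, best first, with "conf" (0 to 1); they miss things now and then, are a little off and sometimes report something else, mostly with a low value. They report only what shows in the picture. A call takes as long as a camera call.
- finder.boxes_of(camera, name): "point" ([column, row] in pixels, amid what is visible of it).
- finder.silhouettes(camera, name): "region" (400x640 bool, what is visible of it) and "point" ([column, row] in pixels, amid what is visible of it).
- finder.landmark_of(camera, name): "point" ([column, row] in pixels: a listed point, or the origin of a listed thing).
The state is a dict: "t": time; "joint_positions": joint angles; "qd": joint speeds; "joint_torque": joint torques, N m; "tcp_pos": TCP position; "orientation": TCP orientation; "contact_force": force on the tool from outside, world axes, zero at the start; "moment": the same for the moment, N m; "opening": finger opening in m.
Only numpy, scipy, OpenCV 4.12 (cv2) and the standard library are available. Lean on these libraries where they do the work, as an engineer would, in place of code of your own. Each camera call takes 0.05 s, during which the arm holds its last target.

## Working session

There is one attempt and no reset: what is moved stays moved. The work goes in short steps, Python scripts to look and compute and a tool call to move; the robot and the scene stay as the last step left them, time stands still between calls to the robot, and variables do not carry over. Pictures are saved under pics/ and viewed, and the job is handed in when it is done.

Besides the shell and the picture viewer there is one more tool, called after "Emit:" as a command line: name --argument value ..., lists and objects as JSON in quotes. jog_arm: Moves the arm, as the interface text tells. Scaled input: -1 to 1 covers 0.12 m each way for a shift and 90 degrees each way for a turn. Its arguments: {"type":"object","properties":{"commands":{"type":"array","items":{"type":"object","properties":{"dx":{"type":"number","minimum":-1,"maximum":1},"dy":{"type":"number","minimum":-1,"maximum":1},"dz":{"type":"number","minimum":-1,"maximum":1},"wx":{"type":"number","minimum":-1,"maximum":1},"wy":{"type":"number","minimum":-1,"maximum":1},"wz":{"type":"number","minimum":-1,"maximum":1},"fingers":{"type":"number"}}}},"force":{"type":"number"}},"required":["commands"]}

```bash
ls; mkdir -p pics; cat > h.py <<'E'
import numpy as np, cv2
from workcell import read_state, viewer, workorder, finder
def snap(cam,fn=None):
    im=viewer.read_camera(cam)
    if fn: cv2.imwrite('pics/'+fn,cv2.cvtColor(im,cv2.COLOR_RGB2BGR))
    return im
def par(cam):
    p=viewer.camera_params(cam); f=200/np.tan(np.radians(p['fovy'])/2)
    return p,f,np.array(p['R']),np.array(p['t'])
def toworld(cam,px,z):
    p,f,R,t=par(cam)
    u=np.array([(px[0]-p['cx'])/f,(px[1]-p['cy'])/f]); s=u.copy()
    for _ in range(30): s=u/(1+p['k1']*(s@s))
    d=R.T@np.array([s[0],s[1],1]); c=-R.T@t
    return c+d*(z-c[2])/d[2]
def topix(cam,X):
    p,f,R,t=par(cam); c=R@np.array(X)+t; s=c[:2]/c[2]; s=s*(1+p['k1']*(s@s))
    return np.array([p['cx']+f*s[0],p['cy']+f*s[1]])
def st():
    s=read_state(); print('t',round(s['t'],2),'tcp',np.round(s['tcp_pos'],4),'ori',np.round(s['orientation'],3),'F',np.round(s['contact_force'],1),'op',round(s['opening'],4)); return s
E
python3 - <<'E'
from h import *
st()
for c in('scene','top'):
    snap(c,c+'0.png'); p,f,R,t=par(c); print(c,p['fovy'],p['k1'],-R.T@t)
    for n,z in [('demagnetiser',0),('pole_plate',.05),('knob_head',.079),('lever_ball',.13),('lever_pivot',.058),('mat_top',.004),('pliers_grip',.011),('shifter_grip',.009),('screwdriver_grip',.0165),('pliers',.004),('shifter',.004),('screwdriver',.004)]:
        r=finder.landmark_of(c,n)
        for q in r[:2]: print(n,round(q['conf'],2),np.round(q['point'],1),np.round(toworld(c,q['point'],z),4)[:2])
st()
E
```

```text
pics
t 0.0 tcp [ 0.1496 -0.6061  0.2326] ori [-2.472e+00  1.936e+00  2.000e-03] F [-0.7  0.4  0.2] op 0.0869
scene 44.35533112808187 -0.07074300518932607 [-0.44440954  0.71558352  0.99816275]
demagnetiser 0.86 [249.1 242.6] [0.5572 0.169 ]
pole_plate 0.75 [260.  224.8] [0.5573 0.127 ]
knob_head 0.47 [190.2 226.7] [0.6386 0.3151]
lever_ball 0.46 [208.1 233.5] [0.5237 0.3108]
lever_pivot 0.62 [202.5 249.4] [0.5513 0.3226]
mat_top 0.19 [401.2 189.2] [ 0.4807 -0.4126]
screwdriver_grip 0.43 [258.6 222.8] [0.6037 0.1045]
pliers 0.39 [353.9 206.6] [ 0.5026 -0.2081]
shifter 0.65 [398.8 192.5] [ 0.4714 -0.391 ]
screwdriver 0.64 [399.4 191. ] [ 0.4767 -0.3994]
top 50.169677387843294 -0.07401824888999547 [ 0.20276711 -0.0363566   1.45679877]
pole_plate 0.67 [271.8 184.8] [0.5703 0.125 ]
pole_plate 0.56 [211.6 194. ] [0.5479 0.3309]
knob_head 0.53 [209.1 167.2] [0.6343 0.3329]
knob_head 0.48 [429.9 193.8] [ 0.5073 -0.4023]
lever_ball 0.64 [207.  200.9] [0.5063 0.3246]
lever_ball 0.4 [260.8 186.6] [0.5451 0.1513]
lever_pivot 0.56 [212.3 192.7] [0.5503 0.3265]
mat_top 0.68 [402.9 211.7] [ 0.4648 -0.3216]
mat_top 0.44 [212.3 168.5] [0.6524 0.3414]
pliers_grip 0.67 [370.2 212.4] [ 0.4665 -0.2072]
shifter_grip 0.66 [431.7 195.1] [ 0.5179 -0.4267]
pliers 0.74 [372.2 205.2] [ 0.4928 -0.2167]
shifter 0.8 [433.1 202.5] [ 0.4923 -0.4303]
t 1.3 tcp [ 0.1497 -0.6068  0.2335] ori [-2.473  1.937 -0.   ] F [-0.3 -0.2 -0.3] op 0.0872
```

View pics/top0.png

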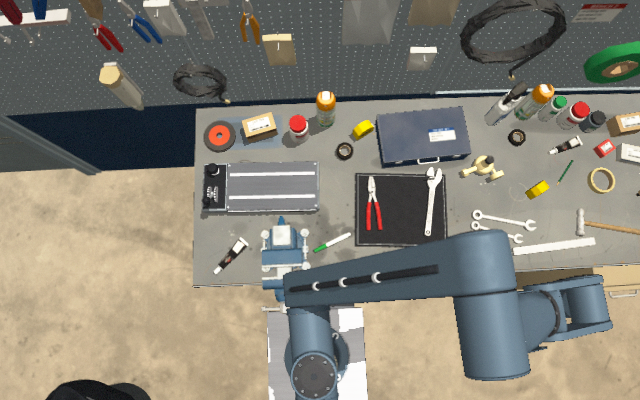

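View pics/scene0.png

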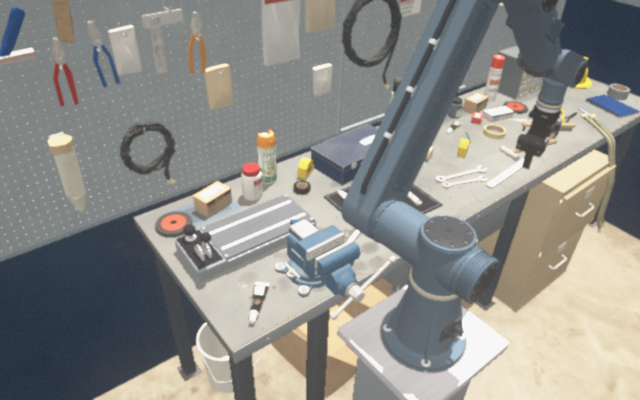

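View zoom.

Top view: pliers about (373,205) and wrench about (433,200) lie on the mat, so two tools. The machine is at (262,187), with knob and lever at the left near (210,168–200), and a vise at (285,240).

```bash
python3 - <<'E'
from h import *
im=cv2.cvtColor(snap('top'),cv2.COLOR_RGB2BGR)
cv2.imwrite('pics/z1.png',cv2.resize(im[150:260,190:330],None,fx=5.5,fy=5.5,interpolation=cv2.INTER_CUBIC)[:600])
cv2.imwrite('pics/z2.png',cv2.resize(im[155:255,345:460],None,fx=6,fy=6,interpolation=cv2.INTER_CUBIC))
for n in('pliers','shifter','screwdriver'):
    for r in finder.silhouettes('top',n)[:2]:
        ys,xs=np.nonzero(r['region']); 
        W=np.array([toworld('top',(x,y),.012)[:2] for x,y in zip(xs,ys)])
        m=W.mean(0); w,v=np.linalg.eigh(np.cov((W-m).T)); a=v[:,1]; pr=(W-m)@a
        print(n,round(r['conf'],2),len(xs),'mean',m,'axis',a,np.degrees(np.arctan2(a[1],a[0])),pr.min(),pr.max(), 'mid',m+a*(pr.min()+pr.max())/2)
E
```

```text
pliers 0.76 398 mean [ 0.48769595 -0.21647876] axis [-0.99884213  0.04810812] 177.24254316448867 -0.10434225972999706 0.08639451285363402 mid [ 0.49665944 -0.21691047]
shifter 0.83 532 mean [ 0.51912406 -0.42379456] axis [-0.97936538  0.20209764] 168.34035009122812 -0.09976933089213474 0.14319127374653665 mid [ 0.49786109 -0.41940682]Traceback (most recent call last):
  File "<stdin>", line 8, in <module>
  File "h.py", line 11, in toworld
    p,f,R,t=par(cam)
            ~~~^^^^^
  File "h.py", line 8, in par
    p=viewer.camera_params(cam); f=200/np.tan(np.radians(p['fovy'])/2)
ValueError: time passes only in moves, steps and waits
```

View pics/z1.png

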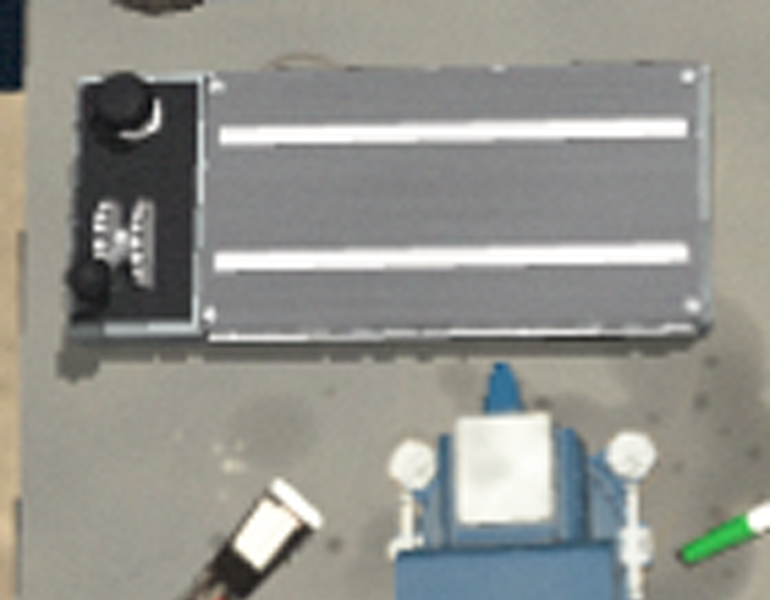

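View pics/z2.png

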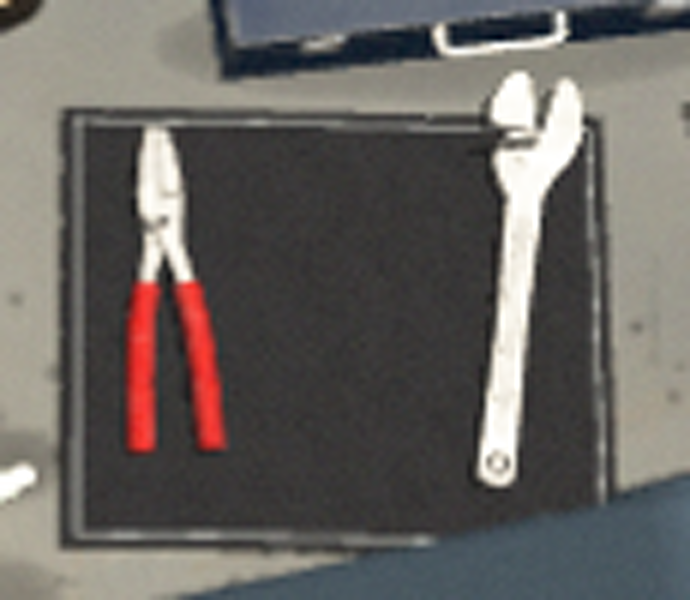

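```bash
cat >> h.py <<'E'
import json,os
_c={}
def par(cam):
    if cam not in _c:
        fn=cam+'.json'
        if not os.path.exists(fn):
            p=viewer.camera_params(cam); json.dump({k:np.asarray(v).tolist() for k,v in p.items()},open(fn,'w'))
        p=json.load(open(fn)); _c[cam]=(p,200/np.tan(np.radians(p['fovy'])/2),np.array(p['R']),np.array(p['t']))
    return _c[cam]
E
python3 - <<'E'
from h import *
st()
P=[toworld('top',(190+a/5.5,150+b/5.5),.05)[:2] for a,b in[(217,85),(688,75),(693,305),(209,315)]]
print(np.round(P,4),np.mean(P,0)); e=P[0]-P[1];e2=P[3]-P[2];print('yaw',np.arctan2(-e[0],e[1]),np.arctan2(-e2[0],e2[1]))
P=[toworld('top',(190+a/5.5,150+b/5.5),.05)[:2] for a,b in[(205,75),(708,66),(708,325),(205,332)]]
print(np.round(P,4),np.mean(P,0));
P=[toworld('top',(345+a/6,155+b/6),.004)[:2] for a,b in[(65,112),(597,118),(62,545)]]
print('mat',np.round(P,4),(P[1]+P[2])/2)
e=P[0]-P[1];print(np.arctan2(-e[0],e[1]),np.linalg.norm(e))
# knob, ball in zoom
print('knobtop',toworld('top',(190+122/5.5,150+98/5.5),.092))
for z in (.12,.127,.135): print('ball',z,toworld('top',(190+91/5.5,150+282/5.5),z))
print('pl',[toworld('top',(345+a/6,155+b/6),.012)[:2] for a,b in[(155,125),(142,450),(212,447),(140,290),(190,285)]])
print('sh',[toworld('top',(345+a/6,155+b/6),.012)[:2] for a,b in[(497,480),(522,200),(510,75),(570,82)]])
E
```

```text
t 1.5 tcp [ 0.1497 -0.6068  0.2336] ori [-2.473  1.937 -0.   ] F [ 0.3  0.3 -0.7] op 0.0867
[[ 0.6461  0.2699]
 [ 0.6382 -0.0253]
 [ 0.4916 -0.0221]
 [ 0.4992  0.2746]] [0.56878083 0.12428152]
yaw -0.026590126952882136 -0.025573746078149658
[[ 0.653   0.2775]
 [ 0.6435 -0.038 ]
 [ 0.4787 -0.0308]
 [ 0.4887  0.2771]] [0.56598808 0.12146068]
mat [[ 0.6088 -0.167 ]
 [ 0.5909 -0.4814]
 [ 0.3546 -0.1494]] [ 0.47273216 -0.31541218]
-0.05702126935624306 0.31492068908925175
knobtop [0.62752673 0.31895312 0.092     ]
ball 0.12 [0.50738997 0.32882622 0.12      ]
ball 0.127 [0.50579484 0.32691398 0.127     ]
ball 0.135 [0.50397185 0.32472857 0.135     ]
pl [array([ 0.59630368, -0.21837889]), array([ 0.40555728, -0.1975909 ]), array([ 0.40536279, -0.23755906]), array([ 0.49838659, -0.20279271]), array([ 0.49996907, -0.2318363 ])]
sh [array([ 0.37853457, -0.3987413 ]), array([ 0.54135543, -0.42942336]), array([ 0.61724724, -0.43007457]), array([ 0.61139689, -0.465294  ])]
```

Emit:
jog_arm --commands '[{"dx": 0.4, "dy": 0.2, "wz": -0.09}, {"dx": 0.8, "dy": 0.4, "wz": -0.18}, {"dx": 1, "dy": 0.5, "wz": -0.271}]' --force 40

```text
invalid input
```

Emit:
jog_arm --commands '[{"dx": 0.4, "dy": 0.2}, {"dx": 0.8, "dy": 0.4}, {"dx": 1, "dy": 0.5}]'

```text
invalid input
```

Emit:
jog_arm --commands '[{"dx": 0.4, "dy": 0.2}, {"dx": 0.8, "dy": 0.4}, {"dx": 1, "dy": 0.5}, {"dx": 1, "dy": 0.5}]'

```text
invalid input
```

Emit:
jog_arm --commands '[{"dx": 0.4, "dy": 0.2, "dz": 0, "wx": 0, "wy": 0, "wz": -0.09, "fingers": 0}, {"dx": 0.8, "dy": 0.4, "dz": 0, "wx": 0, "wy": 0, "wz": -0.18, "fingers": 0}, {"dx": 1, "dy": 0.5, "dz": 0, "wx": 0, "wy": 0, "wz": -0.271, "fingers": 0}]' --force 40

```text
t: 1.8
tcp_pos: [0.2716, -0.5453, 0.2335]
orientation: [-2.001, 2.421, 0.0]
contact_force: [0.9, -0.3, 1.0]
opening: 0.0874
```

Emit:
jog_arm --commands '[{"dx": 0.4, "dy": 0.2, "dz": 0, "wx": 0, "wy": 0, "wz": 0, "fingers": 0}, {"dx": 0.8, "dy": 0.4, "dz": 0, "wx": 0, "wy": 0, "wz": 0, "fingers": 0}, {"dx": 1, "dy": 0.5, "dz": 0, "wx": 0, "wy": 0, "wz": 0, "fingers": 0}]'

```text
t: 2.1
tcp_pos: [0.3923, -0.4849, 0.2337]
orientation: [-2.01, 2.414, -0.0]
contact_force: [-0.8, -0.6, 0.3]
opening: 0.0867
```

Emit:
jog_arm --commands '[{"dx": 0.4, "dy": 0.2, "dz": 0, "wx": 0, "wy": 0, "wz": 0, "fingers": 0}, {"dx": 0.8, "dy": 0.4, "dz": -0.3, "wx": 0, "wy": 0, "wz": 0, "fingers": 0}, {"dx": 1, "dy": 0.48, "dz": -0.6, "wx": 0, "wy": 0, "wz": 0, "fingers": 0}, {"dx": 1, "dy": 0.48, "dz": -0.6, "wx": 0, "wy": 0, "wz": 0, "fingers": 0}]'

```text
t: 2.5
tcp_pos: [0.5111, -0.4247, 0.1572]
orientation: [-2.013, 2.411, 0.012]
contact_force: [-0.9, 0.5, -0.8]
opening: 0.0871
```

```bash
python3 - <<'E'
from h import *
st()
for c in ('top','scene'):
    im=cv2.cvtColor(snap(c,'a_%s.png'%c),cv2.COLOR_RGB2BGR)
    for n in('shifter_grip','pliers_grip'):
        for q in finder.landmark_of(c,n)[:1]: print(c,n,q['conf'],q['point'],toworld(c,q['point'],.011))
E
```

```text
t 2.5 tcp [ 0.5111 -0.4247  0.1572] ori [-2.013  2.411  0.012] F [-0.9  0.5 -0.8] op 0.0871
top shifter_grip 0.55 [210.5, 167.5] [0.65421531 0.34607543 0.011     ]
top pliers_grip 0.43 [370.3, 210.4] [ 0.47343307 -0.20798379  0.011     ]
scene shifter_grip 0.88 [396.5, 184.2] [ 0.5061003  -0.41340327  0.011     ]
scene pliers_grip 0.46 [363.5, 211.7] [ 0.45629176 -0.20899709  0.011     ]
```

View pics/a_scene.png

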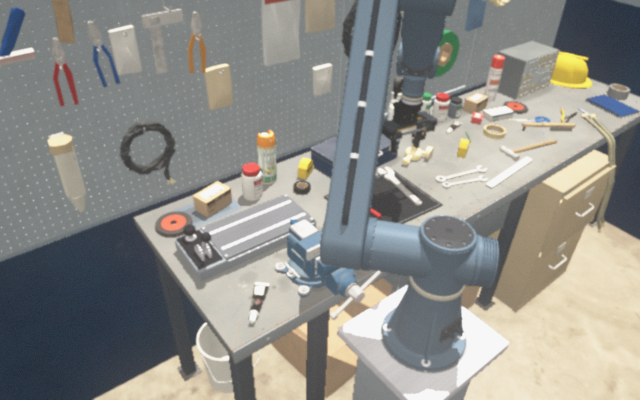

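View pics/a_top.png

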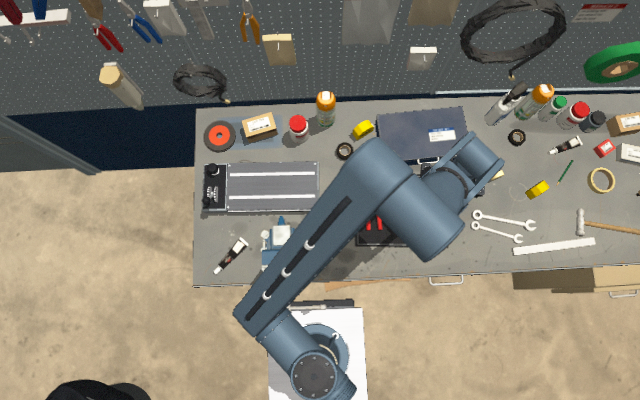

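Emit:
jog_arm --commands '[{"dx": 0.05, "dy": 0, "dz": -0.4, "wx": 0, "wy": 0, "wz": 0, "fingers": 0}, {"dx": 0.05, "dy": 0, "dz": -0.75, "wx": 0, "wy": 0, "wz": 0, "fingers": 0}, {"dx": 0.05, "dy": 0, "dz": -0.75, "wx": 0, "wy": 0, "wz": 0, "fingers": 0}]'

```text
t: 3.1
tcp_pos: [0.5117, -0.4271, 0.067]
orientation: [2.005, -2.418, -0.018]
contact_force: [-0.4, 0.7, -0.2]
opening: 0.0869
```

```bash
python3 - <<'E'
from h import *
st()
im=cv2.cvtColor(snap('scene'),cv2.COLOR_RGB2BGR)
cv2.imwrite('pics/b.png',cv2.resize(im[130:230,330:450],None,fx=6,fy=6,interpolation=cv2.INTER_CUBIC))
E
```

```text
t 3.1 tcp [ 0.5117 -0.4271  0.067 ] ori [ 2.005 -2.418 -0.018] F [-0.4  0.7 -0.2] op 0.0869
```

View pics/b.png

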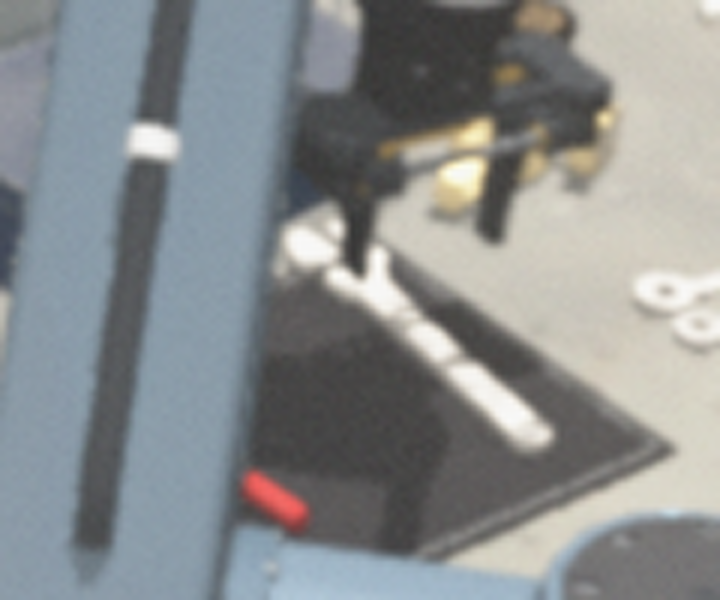

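Emit:
jog_arm --commands '[{"dx": 0.05, "dy": 0, "dz": -0.2, "wx": 0, "wy": 0, "wz": 0, "fingers": 0}, {"dx": 0.05, "dy": 0, "dz": -0.35, "wx": 0, "wy": 0, "wz": 0, "fingers": 0}, {"dx": 0.05, "dy": 0, "dz": -0.35, "wx": 0, "wy": 0, "wz": 0, "fingers": 0}, {"dx": 0.05, "dy": 0, "dz": -0.35, "wx": 0, "wy": 0, "wz": 0, "fingers": 0}]'

```text
t: 3.55
tcp_pos: [0.5217, -0.4298, 0.0308]
orientation: [2.008, -2.416, 0.002]
contact_force: [0.2, -0.1, 0.5]
opening: 0.0869
```

Emit:
jog_arm --commands '[{"dx": 0, "dy": 0.03, "dz": -0.115, "wx": 0, "wy": 0, "wz": 0, "fingers": 0}, {"dx": 0, "dy": 0.03, "dz": -0.115, "wx": 0, "wy": 0, "wz": 0, "fingers": 0}, {"dx": 0, "dy": 0.03, "dz": -0.115, "wx": 0, "wy": 0, "wz": 0, "fingers": 0.5}, {"dx": 0, "dy": 0.03, "dz": -0.115, "wx": 0, "wy": 0, "wz": 0, "fingers": 1}, {"dx": 0, "dy": 0.03, "dz": -0.115, "wx": 0, "wy": 0, "wz": 0, "fingers": 1}, {"dx": 0, "dy": 0.03, "dz": -0.115, "wx": 0, "wy": 0, "wz": 0, "fingers": 1}, {"dx": 0, "dy": 0.03, "dz": -0.115, "wx": 0, "wy": 0, "wz": 0, "fingers": 1}, {"dx": 0, "dy": 0.03, "dz": -0.115, "wx": 0, "wy": 0, "wz": 0, "fingers": 1}]' --force 45

```text
t: 4.35
tcp_pos: [0.5217, -0.4256, 0.0158]
orientation: [2.008, -2.416, -0.0]
contact_force: [0.2, -0.4, -0.3]
opening: 0.0465
```

Emit:
jog_arm --commands '[{"dx": 0, "dy": 0, "dz": 0, "wx": 0, "wy": 0, "wz": 0, "fingers": 1}, {"dx": 0, "dy": 0, "dz": 0, "wx": 0, "wy": 0, "wz": 0, "fingers": 1}, {"dx": 0, "dy": 0, "dz": 0, "wx": 0, "wy": 0, "wz": 0, "fingers": 1}, {"dx": 0, "dy": 0, "dz": 0, "wx": 0, "wy": 0, "wz": 0, "fingers": 1}, {"dx": 0, "dy": 0, "dz": 0, "wx": 0, "wy": 0, "wz": 0, "fingers": 1}]'

```text
t: 4.85
tcp_pos: [0.5217, -0.4252, 0.0157]
orientation: [-2.008, 2.416, 0.001]
contact_force: [0.0, 1.2, 0.4]
opening: 0.0189
```

Emit:
jog_arm --commands '[{"dx": 0, "dy": 0, "dz": 0.15, "wx": 0, "wy": 0, "wz": 0, "fingers": 1}, {"dx": 0, "dy": 0, "dz": 0.5, "wx": 0, "wy": 0, "wz": 0, "fingers": 1}, {"dx": 0, "dy": 0.1, "dz": 0.8, "wx": 0, "wy": 0, "wz": 0.05, "fingers": 1}, {"dx": 0, "dy": 0.3, "dz": 1, "wx": 0, "wy": 0, "wz": 0.1, "fingers": 1}]'

```text
t: 5.25
tcp_pos: [0.5224, -0.3925, 0.1393]
orientation: [2.192, -2.249, 0.01]
contact_force: [0.7, 0.3, -3.2]
opening: 0.0188
```

Emit:
jog_arm --commands '[{"dx": 0, "dy": 0.3, "dz": 0.2, "wx": 0, "wy": 0, "wz": 0, "fingers": 1}, {"dx": 0, "dy": 0.65, "dz": 0.5, "wx": 0, "wy": 0, "wz": 0, "fingers": 1}, {"dx": 0, "dy": 1, "dz": 0.5, "wx": 0, "wy": 0, "wz": 0, "fingers": 1}]'

```text
t: 5.55
tcp_pos: [0.5239, -0.2712, 0.2009]
orientation: [-2.189, 2.252, -0.017]
contact_force: [1.9, -0.2, -3.0]
opening: 0.0189
```

Emit:
jog_arm --commands '[{"dx": 0, "dy": 0.35, "dz": 0, "wx": 0, "wy": 0, "wz": 0, "fingers": 1}, {"dx": 0, "dy": 0.7, "dz": 0, "wx": 0, "wy": 0, "wz": 0, "fingers": 1}, {"dx": 0, "dy": 1, "dz": 0, "wx": 0, "wy": 0, "wz": 0, "fingers": 1}]'

```text
t: 5.85
tcp_pos: [0.5209, -0.1473, 0.1967]
orientation: [-2.192, 2.25, -0.0]
contact_force: [-1.0, 0.5, -3.2]
opening: 0.0188
```

Emit:
jog_arm --commands '[{"dx": 0.1, "dy": 0.35, "dz": 0, "wx": 0, "wy": 0, "wz": 0, "fingers": 1}, {"dx": 0.2, "dy": 0.7, "dz": 0, "wx": 0, "wy": 0, "wz": 0, "fingers": 1}, {"dx": 0.3, "dy": 1, "dz": 0, "wx": 0, "wy": 0, "wz": 0, "fingers": 1}]'

```text
t: 6.15
tcp_pos: [0.5574, -0.0275, 0.1967]
orientation: [-2.192, 2.25, -0.0]
contact_force: [0.4, -1.5, -2.8]
opening: 0.0189
```

Emit:
jog_arm --commands '[{"dx": 0.1, "dy": 0.35, "dz": 0, "wx": 0, "wy": 0, "wz": 0, "fingers": 1}, {"dx": 0.2, "dy": 0.7, "dz": 0, "wx": 0, "wy": 0, "wz": 0, "fingers": 1}, {"dx": 0.36, "dy": 1, "dz": 0, "wx": 0, "wy": 0, "wz": 0, "fingers": 1}]'

```text
t: 6.45
tcp_pos: [0.5996, 0.0926, 0.1964]
orientation: [2.192, -2.249, -0.002]
contact_force: [0.8, -0.5, -3.6]
opening: 0.0186
```

Emit:
jog_arm --commands '[{"dx": 0, "dy": 0.3, "dz": -0.1, "wx": 0, "wy": 0, "wz": 0, "fingers": 1}, {"dx": 0, "dy": 0.65, "dz": -0.4, "wx": 0, "wy": 0, "wz": 0, "fingers": 1}, {"dx": 0, "dy": 0.65, "dz": -0.7, "wx": 0, "wy": 0, "wz": 0, "fingers": 1}, {"dx": 0, "dy": 0.65, "dz": -0.7, "wx": 0, "wy": 0, "wz": 0, "fingers": 1}]'

```text
t: 6.85
tcp_pos: [0.5957, 0.1694, 0.107]
orientation: [2.188, -2.24, -0.012]
contact_force: [-2.2, -0.7, -3.8]
opening: 0.0186
```

```bash
python3 - <<'E'
from h import *
st()
im=cv2.cvtColor(snap('scene'),cv2.COLOR_RGB2BGR)
cv2.imwrite('pics/c.png',cv2.resize(im[120:290,130:350],None,fx=3.5,fy=3.5,interpolation=cv2.INTER_CUBIC))
E
```

```text
t 6.85 tcp [0.5957 0.1694 0.107 ] ori [ 2.188 -2.24  -0.012] F [-2.2 -0.7 -3.8] op 0.0186
```

View pics/c.png

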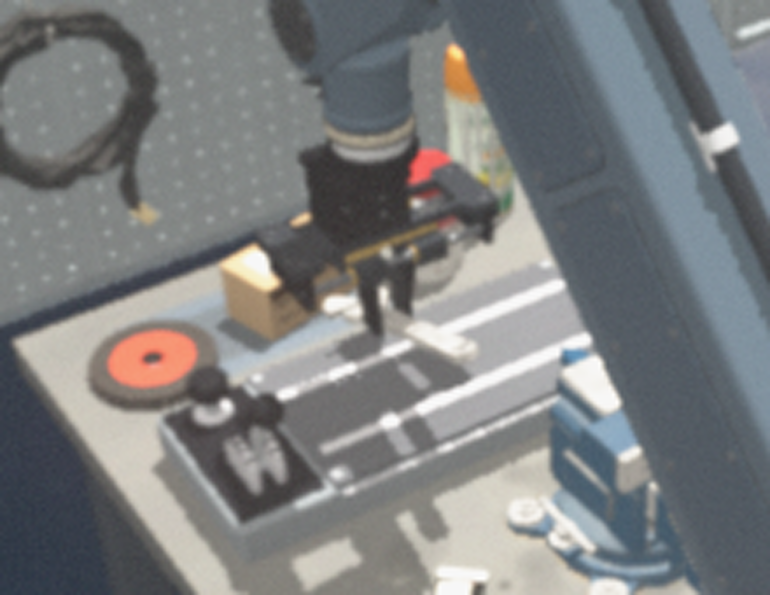

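Emit:
jog_arm --commands '[{"dx": 0, "dy": 0, "dz": -0.15, "wx": 0, "wy": 0, "wz": 0, "fingers": 1}, {"dx": 0, "dy": 0, "dz": -0.3, "wx": 0, "wy": 0, "wz": 0, "fingers": 1}, {"dx": 0, "dy": 0, "dz": -0.37, "wx": 0, "wy": 0, "wz": 0, "fingers": 1}, {"dx": 0, "dy": 0, "dz": -0.37, "wx": 0, "wy": 0, "wz": 0, "fingers": 1}, {"dx": 0, "dy": 0, "dz": -0.37, "wx": 0, "wy": 0, "wz": 0, "fingers": 1}]'

```text
t: 7.4
tcp_pos: [0.6025, 0.1677, 0.0693]
orientation: [-2.189, 2.25, -0.004]
contact_force: [0.6, -0.3, -1.8]
opening: 0.0187
```

Emit:
jog_arm --commands '[{"dx": 0, "dy": 0, "dz": -0.03, "wx": 0, "wy": 0, "wz": 0, "fingers": 1}, {"dx": 0, "dy": 0, "dz": -0.055, "wx": 0, "wy": 0, "wz": 0, "fingers": 1}, {"dx": 0, "dy": 0, "dz": -0.055, "wx": 0, "wy": 0, "wz": 0, "fingers": 1}]'

```text
t: 7.7
tcp_pos: [0.6015, 0.1681, 0.0621]
orientation: [-2.191, 2.25, -0.002]
contact_force: [-2.1, -2.3, 5.5]
opening: 0.0192
```

Emit:
jog_arm --commands '[{"dx": 0, "dy": 0, "dz": 0, "wx": 0, "wy": 0, "wz": 0, "fingers": 0.7}, {"dx": 0, "dy": 0, "dz": 0, "wx": 0, "wy": 0, "wz": 0, "fingers": 0.5}, {"dx": 0, "dy": 0, "dz": 0, "wx": 0, "wy": 0, "wz": 0, "fingers": 0.4}, {"dx": 0, "dy": 0, "dz": 0, "wx": 0, "wy": 0, "wz": 0, "fingers": 0.4}, {"dx": 0, "dy": 0, "dz": 0.3, "wx": 0, "wy": 0, "wz": 0, "fingers": 0.4}, {"dx": 0, "dy": 0, "dz": 0.7, "wx": 0, "wy": 0, "wz": 0, "fingers": 0}, {"dx": 0, "dy": -0.3, "dz": 1, "wx": 0, "wy": 0, "wz": 0, "fingers": 0}, {"dx": 0, "dy": -0.7, "dz": 1, "wx": 0, "wy": 0, "wz": 0, "fingers": 0}]'

```text
t: 8.5
tcp_pos: [0.6044, 0.0856, 0.1859]
orientation: [-2.192, 2.24, -0.013]
contact_force: [2.0, -0.4, 0.9]
opening: 0.0684
```

Emit:
jog_arm --commands '[{"dx": 0, "dy": -0.3, "dz": 0, "wx": 0, "wy": 0, "wz": 0, "fingers": 0}, {"dx": -0.1, "dy": -0.7, "dz": 0, "wx": 0, "wy": 0, "wz": 0, "fingers": 0}, {"dx": -0.3, "dy": -1, "dz": 0, "wx": 0, "wy": 0, "wz": 0, "fingers": 0}]'

```text
t: 8.8
tcp_pos: [0.5658, -0.0384, 0.1804]
orientation: [-2.191, 2.251, -0.004]
contact_force: [-0.5, 0.1, -0.9]
opening: 0.0851
```

Emit:
jog_arm --commands '[{"dx": -0.2, "dy": -0.35, "dz": 0, "wx": 0, "wy": 0, "wz": 0, "fingers": 0}, {"dx": -0.5, "dy": -0.7, "dz": 0, "wx": 0, "wy": 0, "wz": 0, "fingers": 0}, {"dx": -0.8, "dy": -1, "dz": -0.2, "wx": 0, "wy": 0, "wz": 0, "fingers": 0}]'

```text
t: 9.1
tcp_pos: [0.4765, -0.151, 0.1623]
orientation: [-2.191, 2.25, -0.009]
contact_force: [0.3, -1.6, -0.4]
opening: 0.0868
```

```bash
python3 - <<'E'
from h import *
st()
im=cv2.cvtColor(snap('top','d.png'),cv2.COLOR_RGB2BGR)
for n,z in(('shifter_grip',.055),('pliers_grip',.011)):
        for q in finder.landmark_of('top',n)[:2]: print(n,q['conf'],q['point'],toworld('top',q['point'],z))
E
```

```text
t 9.1 tcp [ 0.4765 -0.151   0.1623] ori [-2.191  2.25  -0.009] F [ 0.3 -1.6 -0.4] op 0.0868
shifter_grip 0.68 [258.4, 176.3] [0.60102686 0.1695546  0.055     ]
shifter_grip 0.24 [403.3, 206.5] [ 0.47323252 -0.3144827   0.055     ]
pliers_grip 0.4 [371.7, 209.8] [ 0.47530693 -0.21296002  0.011     ]
```

View pics/d.png

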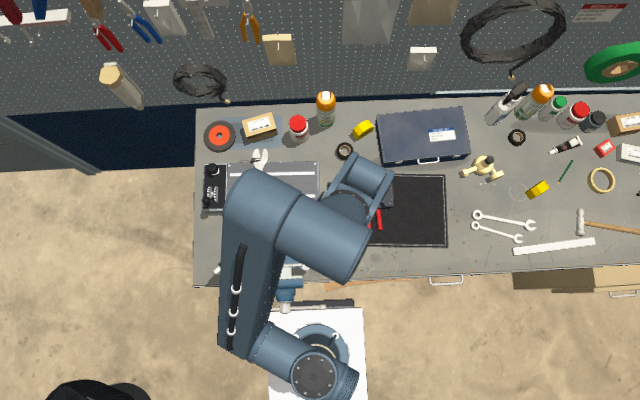

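Emit:
jog_arm --commands '[{"dx": 0, "dy": -0.3, "dz": -0.1, "wx": 0, "wy": 0, "wz": 0, "fingers": 0}, {"dx": -0.08, "dy": -0.55, "dz": -0.4, "wx": 0, "wy": 0, "wz": 0, "fingers": 0}, {"dx": -0.08, "dy": -0.55, "dz": -0.75, "wx": 0, "wy": 0, "wz": 0, "fingers": 0}, {"dx": -0.08, "dy": -0.55, "dz": -0.75, "wx": 0, "wy": 0, "wz": 0, "fingers": 0}, {"dx": -0.08, "dy": -0.55, "dz": -0.75, "wx": 0, "wy": 0, "wz": 0, "fingers": 0}]'

```text
t: 9.75
tcp_pos: [0.4666, -0.2131, 0.0707]
orientation: [2.193, -2.249, -0.004]
contact_force: [-0.6, 0.3, 0.4]
opening: 0.0869
```

```bash
python3 - <<'E'
from h import *
st()
im=cv2.cvtColor(snap('top'),cv2.COLOR_RGB2BGR)
cv2.imwrite('pics/e1.png',cv2.resize(im[155:255,345:460],None,fx=6,fy=6,interpolation=cv2.INTER_CUBIC))
im=cv2.cvtColor(snap('scene'),cv2.COLOR_RGB2BGR)
cv2.imwrite('pics/e2.png',cv2.resize(im[130:270,270:450],None,fx=4,fy=4,interpolation=cv2.INTER_CUBIC))
E
```

```text
t 9.75 tcp [ 0.4666 -0.2131  0.0707] ori [ 2.193 -2.249 -0.004] F [-0.6  0.3  0.4] op 0.0869
```

View pics/e1.png

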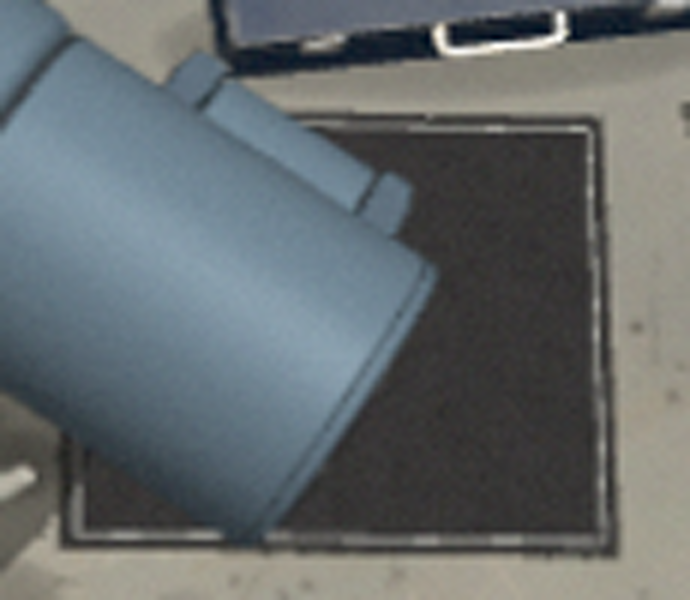

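View pics/e2.png

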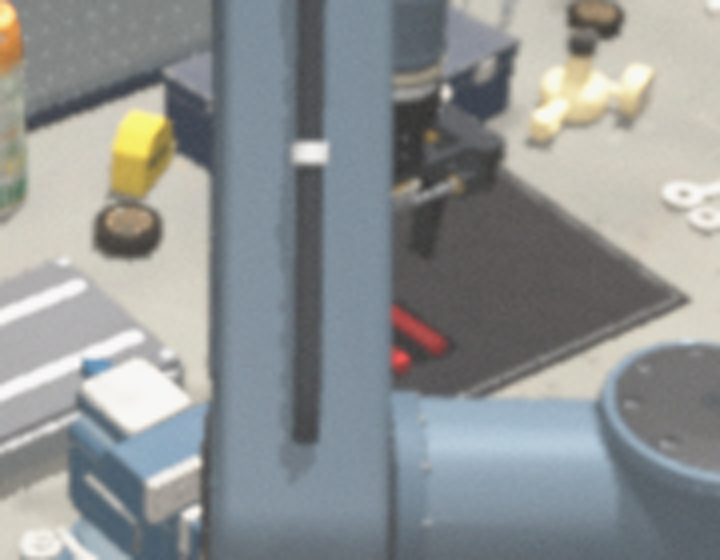

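```bash
python3 - <<'E'
from h import *
print(toworld('scene',(270+441/4,130+350/4),.012),toworld('scene',(270+400/4,130+362/4),.012))
print(topix('scene',(.4054,-.2376,.012)),topix('scene',(.4054,-.1976,.012)))
E
```

```text
[ 0.4003667  -0.23164035  0.012     ] [ 0.40859801 -0.19391628  0.012     ]
[380.50360633 216.05316227] [371.51560037 220.58216612]
```

Emit:
jog_arm --commands '[{"dx": 0, "dy": -0.01, "dz": -0.2, "wx": 0, "wy": 0, "wz": 0, "fingers": 0}, {"dx": 0, "dy": -0.01, "dz": -0.35, "wx": 0, "wy": 0, "wz": 0, "fingers": 0}, {"dx": 0, "dy": -0.01, "dz": -0.44, "wx": 0, "wy": 0, "wz": 0, "fingers": 0}, {"dx": 0, "dy": -0.01, "dz": -0.44, "wx": 0, "wy": 0, "wz": 0, "fingers": 0.4}, {"dx": 0, "dy": -0.01, "dz": -0.44, "wx": 0, "wy": 0, "wz": 0, "fingers": 1}, {"dx": 0, "dy": -0.01, "dz": -0.44, "wx": 0, "wy": 0, "wz": 0, "fingers": 1}, {"dx": 0, "dy": -0.01, "dz": -0.44, "wx": 0, "wy": 0, "wz": 0, "fingers": 1}, {"dx": 0, "dy": -0.01, "dz": -0.44, "wx": 0, "wy": 0, "wz": 0, "fingers": 1}]'

```text
t: 10.65
tcp_pos: [0.4668, -0.2157, 0.0189]
orientation: [-2.191, 2.251, -0.002]
contact_force: [1.0, 0.3, 0.5]
opening: 0.0552
```

Emit:
jog_arm --commands '[{"dx": 0, "dy": 0, "dz": 0, "wx": 0, "wy": 0, "wz": 0, "fingers": 1}, {"dx": 0, "dy": 0, "dz": 0, "wx": 0, "wy": 0, "wz": 0, "fingers": 1}, {"dx": 0, "dy": 0, "dz": 0, "wx": 0, "wy": 0, "wz": 0, "fingers": 1}, {"dx": 0, "dy": 0, "dz": 0, "wx": 0, "wy": 0, "wz": 0, "fingers": 1}]'

```text
t: 11.05
tcp_pos: [0.4666, -0.2156, 0.0186]
orientation: [-2.191, 2.251, -0.001]
contact_force: [0.8, 0.6, 4.5]
opening: 0.0476
```

Emit:
jog_arm --commands '[{"dx": 0, "dy": 0, "dz": 0.15, "wx": 0, "wy": 0, "wz": 0, "fingers": 1}, {"dx": 0, "dy": 0, "dz": 0.5, "wx": 0, "wy": 0, "wz": 0, "fingers": 1}, {"dx": 0, "dy": 0, "dz": 0.85, "wx": 0, "wy": 0, "wz": 0, "fingers": 1}, {"dx": 0, "dy": 0.2, "dz": 1, "wx": 0, "wy": 0, "wz": 0, "fingers": 1}]'

```text
t: 11.45
tcp_pos: [0.4691, -0.195, 0.1413]
orientation: [-2.188, 2.253, -0.014]
contact_force: [0.1, -0.7, -1.7]
opening: 0.0472
```

Emit:
jog_arm --commands '[{"dx": 0, "dy": 0.3, "dz": 0.2, "wx": 0, "wy": 0, "wz": 0, "fingers": 1}, {"dx": 0.15, "dy": 0.65, "dz": 0.4, "wx": 0, "wy": 0, "wz": 0, "fingers": 1}, {"dx": 0.3, "dy": 1, "dz": 0.4, "wx": 0, "wy": 0, "wz": 0, "fingers": 1}]'

```text
t: 11.75
tcp_pos: [0.504, -0.0712, 0.1887]
orientation: [-2.188, 2.252, -0.008]
contact_force: [1.4, -0.6, -2.3]
opening: 0.0476
```

Emit:
jog_arm --commands '[{"dx": 0.1, "dy": 0.35, "dz": 0, "wx": 0, "wy": 0, "wz": 0, "fingers": 1}, {"dx": 0.2, "dy": 0.7, "dz": 0, "wx": 0, "wy": 0, "wz": 0, "fingers": 1}, {"dx": 0.35, "dy": 1, "dz": -0.3, "wx": 0, "wy": 0, "wz": 0, "fingers": 1}, {"dx": 0.35, "dy": 1, "dz": -0.5, "wx": 0, "wy": 0, "wz": 0, "fingers": 1}]'

```text
t: 12.15
tcp_pos: [0.5461, 0.0523, 0.1255]
orientation: [-2.195, 2.244, -0.003]
contact_force: [-1.0, 0.2, -2.0]
opening: 0.0474
```

Emit:
jog_arm --commands '[{"dx": 0, "dy": 0.08, "dz": -0.2, "wx": 0, "wy": 0, "wz": 0, "fingers": 1}, {"dx": 0, "dy": 0.08, "dz": -0.4, "wx": 0, "wy": 0, "wz": 0, "fingers": 1}, {"dx": 0, "dy": 0.08, "dz": -0.45, "wx": 0, "wy": 0, "wz": 0, "fingers": 1}, {"dx": 0, "dy": 0.08, "dz": -0.45, "wx": 0, "wy": 0, "wz": 0, "fingers": 1}]'

```text
t: 12.55
tcp_pos: [0.5434, 0.0581, 0.071]
orientation: [2.19, -2.25, -0.004]
contact_force: [-1.1, -0.4, -1.8]
opening: 0.0474
```

Emit:
jog_arm --commands '[{"dx": 0, "dy": 0, "dz": -0.03, "wx": 0, "wy": 0, "wz": 0, "fingers": 1}, {"dx": 0, "dy": 0, "dz": -0.05, "wx": 0, "wy": 0, "wz": 0, "fingers": 1}, {"dx": 0, "dy": 0, "dz": -0.05, "wx": 0, "wy": 0, "wz": 0, "fingers": 1}]'

```text
t: 12.85
tcp_pos: [0.5449, 0.0578, 0.067]
orientation: [-2.19, 2.251, -0.001]
contact_force: [0.8, -0.8, -2.4]
opening: 0.0477
```

Emit:
jog_arm --commands '[{"dx": 0, "dy": 0, "dz": -0.02, "wx": 0, "wy": 0, "wz": 0, "fingers": 1}, {"dx": 0, "dy": 0, "dz": -0.03, "wx": 0, "wy": 0, "wz": 0, "fingers": 1}, {"dx": 0, "dy": 0, "dz": -0.03, "wx": 0, "wy": 0, "wz": 0, "fingers": 1}]'

```text
t: 13.15
tcp_pos: [0.5451, 0.0579, 0.0646]
orientation: [-2.191, 2.25, -0.003]
contact_force: [-2.2, -0.6, 9.2]
opening: 0.0469
```

Emit:
jog_arm --commands '[{"dx": 0, "dy": 0, "dz": 0, "wx": 0, "wy": 0, "wz": 0, "fingers": 0.3}, {"dx": 0, "dy": 0, "dz": 0, "wx": 0, "wy": 0, "wz": 0, "fingers": 0.2}, {"dx": 0, "dy": 0, "dz": 0, "wx": 0, "wy": 0, "wz": 0, "fingers": 0.2}, {"dx": 0, "dy": 0, "dz": 0, "wx": 0, "wy": 0, "wz": 0, "fingers": 0.2}, {"dx": 0, "dy": 0, "dz": 0.3, "wx": 0, "wy": 0, "wz": 0, "fingers": 0.2}, {"dx": 0, "dy": 0, "dz": 0.7, "wx": 0, "wy": 0, "wz": 0, "fingers": 0.2}, {"dx": 0, "dy": 0, "dz": 1, "wx": 0, "wy": 0, "wz": 0, "fingers": 0.2}]'

```text
t: 13.85
tcp_pos: [0.5448, 0.0581, 0.1844]
orientation: [-2.191, 2.251, -0.001]
contact_force: [0.9, -0.3, 0.4]
opening: 0.0693
```

Emit:
jog_arm --commands '[{"dx": -0.1, "dy": -0.4, "dz": 0.4, "wx": 0, "wy": 0, "wz": 0, "fingers": 0.2}, {"dx": -0.2, "dy": -0.8, "dz": 0.4, "wx": 0, "wy": 0, "wz": 0, "fingers": 0.2}, {"dx": -0.2, "dy": -1, "dz": 0.4, "wx": 0, "wy": 0, "wz": 0, "fingers": 0.2}]'

```text
t: 14.15
tcp_pos: [0.5204, -0.0634, 0.2328]
orientation: [-2.192, 2.249, -0.005]
contact_force: [1.3, 0.5, -0.0]
opening: 0.0699
```

```bash
python3 - <<'E'
from h import *
st()
im=cv2.cvtColor(snap('top','f.png'),cv2.COLOR_RGB2BGR)
im=cv2.cvtColor(snap('scene'),cv2.COLOR_RGB2BGR)
cv2.imwrite('pics/f2.png',cv2.resize(im[120:290,130:350],None,fx=3.5,fy=3.5,interpolation=cv2.INTER_CUBIC))
E
```

```text
t 14.15 tcp [ 0.5204 -0.0634  0.2328] ori [-2.192  2.249 -0.005] F [ 1.3  0.5 -0. ] op 0.0699
```

View pics/f.png

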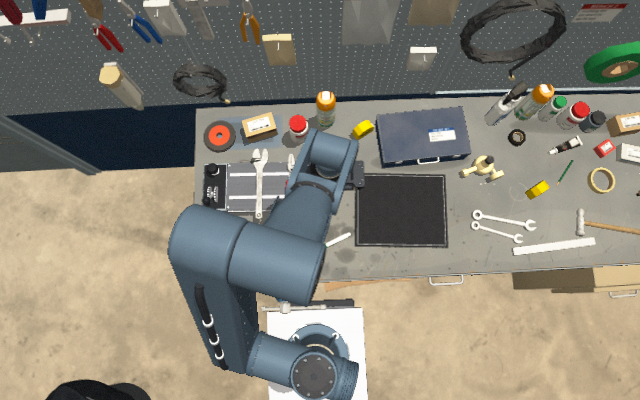

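View pics/f2.png

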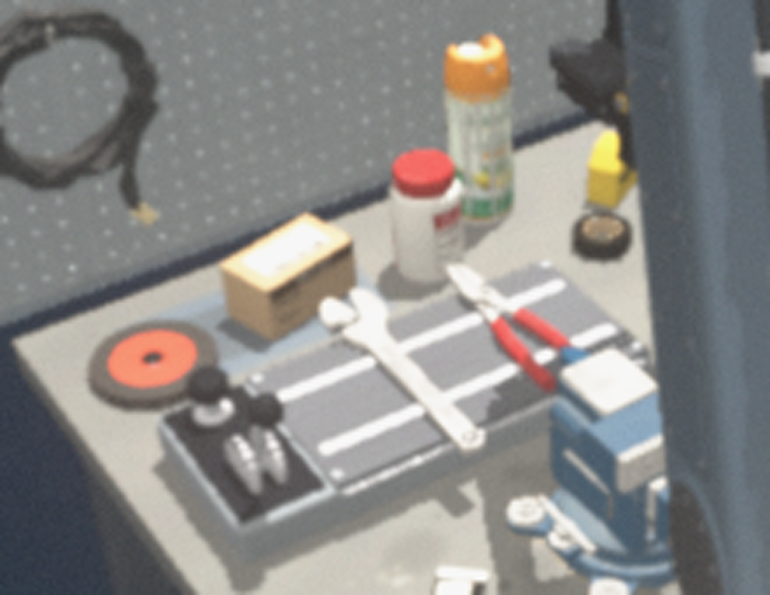

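```bash
python3 - <<'E'
from h import *
print(toworld('scene',(130+208/3.5,120+381/3.5),.083))
print('ball',[toworld('scene',(130+264/3.5,120+411/3.5),z) for z in (.13,.14)])
for n in('knob_head','lever_ball','lever_pivot'):
    for q in finder.landmark_of('scene',n)[:1]: print(n,q['conf'],q['point'],[np.round(toworld('scene',q['point'],z),4) for z in(.058,.079,.14)])
print(topix('scene',(.628,.320,.079)),topix('scene',(.503,.3235,.141)),topix('scene',(.543,.322,.058)))
print(topix('top',(.628,.320,.079)),topix('top',(.503,.3235,.141)))
E
```

```text
[0.62627346 0.32304756 0.083     ]
ball [array([0.51335564, 0.3242896 , 0.13      ]), array([0.50232355, 0.32879675, 0.14      ])]
knob_head 0.55 [188.4, 230.2] [array([0.6516, 0.3176, 0.058 ]), array([0.6272, 0.3264, 0.079 ]), array([0.556 , 0.3523, 0.14  ])]
lever_ball 0.72 [206.1, 233.8] [array([0.6062, 0.2827, 0.058 ]), array([0.5828, 0.2923, 0.079 ]), array([0.5146, 0.3204, 0.14  ])]
lever_pivot 0.78 [203.4, 249.6] [array([0.549 , 0.3209, 0.058 ]), array([0.5269, 0.3298, 0.079 ]), array([0.4624, 0.3554, 0.14  ])]
[190.29814861 229.21421552] [207.05520523 236.24587613] [204.05847591 250.92079513]
[212.85565898 168.80019786] [206.41876138 201.15684215]
```

Emit:
jog_arm --commands '[{"dx": 0, "dy": 0.35, "dz": 0, "wx": 0, "wy": 0, "wz": 0, "fingers": 0}, {"dx": 0.2, "dy": 0.7, "dz": 0, "wx": 0, "wy": 0, "wz": 0, "fingers": 0}, {"dx": 0.3, "dy": 1, "dz": 0, "wx": 0, "wy": 0, "wz": 0, "fingers": 0}]'

```text
t: 14.7
tcp_pos: [0.5572, 0.0612, 0.2302]
orientation: [-2.193, 2.249, 0.001]
contact_force: [-0.5, 0.7, 0.1]
opening: 0.0837
```

Emit:
jog_arm --commands '[{"dx": 0.1, "dy": 0.35, "dz": 0, "wx": 0, "wy": 0, "wz": 0, "fingers": 0}, {"dx": 0.2, "dy": 0.7, "dz": 0, "wx": 0, "wy": 0, "wz": 0, "fingers": 0}, {"dx": 0.3, "dy": 1, "dz": 0, "wx": 0, "wy": 0, "wz": 0, "fingers": 0}]'

```text
t: 15.0
tcp_pos: [0.5915, 0.1823, 0.2298]
orientation: [2.194, -2.247, -0.003]
contact_force: [0.5, -1.8, -0.0]
opening: 0.0871
```

Emit:
jog_arm --commands '[{"dx": 0.1, "dy": 0.35, "dz": 0, "wx": 0, "wy": 0, "wz": 0, "fingers": 0}, {"dx": 0.3, "dy": 0.7, "dz": 0, "wx": 0, "wy": 0, "wz": 0, "fingers": 0}, {"dx": 0.3, "dy": 1, "dz": -0.2, "wx": 0, "wy": 0, "wz": 0, "fingers": 0}, {"dx": 0.3, "dy": 1, "dz": -0.6, "wx": 0, "wy": 0, "wz": 0, "fingers": 0}, {"dx": 0.3, "dy": 1, "dz": -0.6, "wx": 0, "wy": 0, "wz": 0, "fingers": 0}]'

```text
t: 15.5
tcp_pos: [0.6215, 0.2996, 0.1503]
orientation: [2.186, -2.235, -0.013]
contact_force: [-1.2, -0.1, -0.5]
opening: 0.0873
```

Emit:
jog_arm --commands '[{"dx": 0, "dy": 0.17, "dz": -0.1, "wx": 0, "wy": 0, "wz": 0, "fingers": 0}, {"dx": 0, "dy": 0.17, "dz": -0.3, "wx": 0, "wy": 0, "wz": 0, "fingers": 0}, {"dx": 0, "dy": 0.17, "dz": -0.3, "wx": 0, "wy": 0, "wz": 0, "fingers": 0}, {"dx": 0, "dy": 0.17, "dz": -0.3, "wx": 0, "wy": 0, "wz": 0, "fingers": 0}]'

```text
t: 15.9
tcp_pos: [0.6287, 0.3189, 0.1238]
orientation: [-2.191, 2.25, -0.0]
contact_force: [0.4, 0.4, 0.6]
opening: 0.0868
```

```bash
python3 - <<'E'
from h import *
st()
im=cv2.cvtColor(snap('scene'),cv2.COLOR_RGB2BGR)
cv2.imwrite('pics/g.png',cv2.resize(im[150:280,140:280],None,fx=4.5,fy=4.5,interpolation=cv2.INTER_CUBIC))
E
```

```text
t 15.9 tcp [0.6287 0.3189 0.1238] ori [-2.191  2.25  -0.   ] F [0.4 0.4 0.6] op 0.0868
```

View pics/g.png

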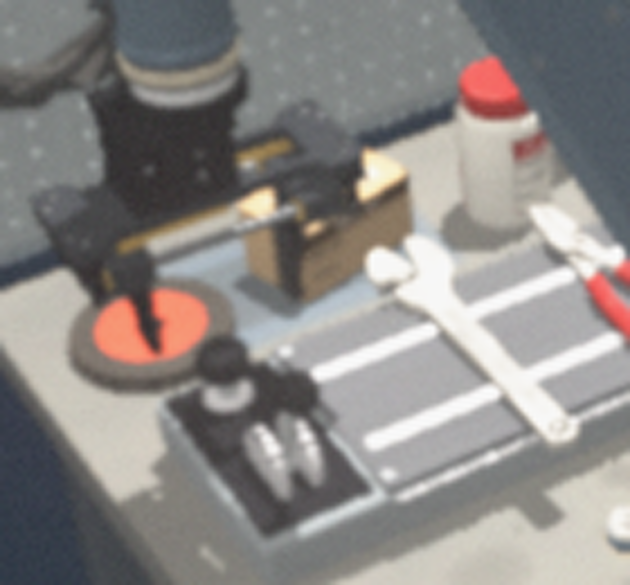

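Emit:
jog_arm --commands '[{"dx": 0, "dy": 0.01, "dz": -0.2, "wx": 0, "wy": 0, "wz": 0, "fingers": 0}, {"dx": 0, "dy": 0.01, "dz": -0.35, "wx": 0, "wy": 0, "wz": 0, "fingers": 0}, {"dx": 0, "dy": 0.01, "dz": -0.43, "wx": 0, "wy": 0, "wz": 0, "fingers": 0}, {"dx": 0, "dy": 0.01, "dz": -0.43, "wx": 0, "wy": 0, "wz": 0, "fingers": 0}]'

```text
t: 16.35
tcp_pos: [0.6283, 0.3193, 0.071]
orientation: [2.19, -2.251, -0.001]
contact_force: [-0.2, 0.1, 0.2]
opening: 0.0871
```

Emit:
jog_arm --commands '[{"dx": 0, "dy": 0, "dz": 0, "wx": 0, "wy": 0, "wz": 0, "fingers": 1}, {"dx": 0, "dy": 0, "dz": 0, "wx": 0, "wy": 0, "wz": 0, "fingers": 1}, {"dx": 0, "dy": 0, "dz": 0, "wx": 0, "wy": 0, "wz": 0, "fingers": 1}, {"dx": 0, "dy": 0, "dz": 0, "wx": 0, "wy": 0, "wz": 0, "fingers": 1}, {"dx": 0, "dy": 0, "dz": 0, "wx": 0, "wy": 0, "wz": 0, "fingers": 1}, {"dx": 0, "dy": 0, "dz": 0, "wx": 0, "wy": 0, "wz": 0, "fingers": 1}, {"dx": 0, "dy": 0, "dz": 0, "wx": 0, "wy": 0, "wz": 0, "fingers": 1}, {"dx": 0, "dy": 0, "dz": 0, "wx": 0, "wy": 0, "wz": 0, "fingers": 1}]' --force 40

```text
t: 17.15
tcp_pos: [0.6286, 0.3226, 0.0712]
orientation: [-2.187, 2.249, 0.005]
contact_force: [0.5, 7.5, -2.0]
opening: 0.0359
```

Emit:
jog_arm --commands '[{"dx": 0, "dy": 0.02, "dz": 0, "wx": 0, "wy": 0, "wz": 0, "fingers": 1}, {"dx": 0, "dy": 0.02, "dz": 0.04, "wx": 0, "wy": 0, "wz": 0, "fingers": 1}, {"dx": 0, "dy": 0.02, "dz": 0.08, "wx": 0, "wy": 0, "wz": 0, "fingers": 1}, {"dx": 0, "dy": 0.02, "dz": 0.12, "wx": 0, "wy": 0, "wz": 0, "fingers": 1}, {"dx": 0, "dy": 0.02, "dz": 0.14, "wx": 0, "wy": 0, "wz": 0, "fingers": 1}, {"dx": 0, "dy": 0.02, "dz": 0.14, "wx": 0, "wy": 0, "wz": 0, "fingers": 1}]'

```text
t: 17.75
tcp_pos: [0.6285, 0.3232, 0.0873]
orientation: [-2.19, 2.25, 0.002]
contact_force: [3.5, 5.1, -6.8]
opening: 0.0339
```

Emit:
jog_arm --commands '[{"dx": 0, "dy": 0.01, "dz": 0.02, "wx": 0, "wy": 0, "wz": 0, "fingers": 1}, {"dx": 0, "dy": 0.01, "dz": 0.03, "wx": 0, "wy": 0, "wz": 0, "fingers": 1}, {"dx": 0, "dy": 0.01, "dz": 0.03, "wx": 0, "wy": 0, "wz": 0, "fingers": 1}]'

```text
t: 18.05
tcp_pos: [0.6284, 0.3232, 0.0874]
orientation: [2.19, -2.251, -0.002]
contact_force: [6.3, 4.3, -18.8]
opening: 0.034
```

Emit:
jog_arm --commands '[{"dx": 0, "dy": 0, "dz": -0.01, "wx": 0, "wy": 0, "wz": 0, "fingers": 0.2}, {"dx": 0, "dy": 0, "dz": -0.01, "wx": 0, "wy": 0, "wz": 0, "fingers": 0.1}, {"dx": 0, "dy": 0, "dz": -0.01, "wx": 0, "wy": 0, "wz": 0, "fingers": 0}, {"dx": 0, "dy": 0, "dz": -0.01, "wx": 0, "wy": 0, "wz": 0, "fingers": 0}, {"dx": 0, "dy": 0, "dz": 0.3, "wx": 0, "wy": 0, "wz": 0, "fingers": 0}, {"dx": 0, "dy": 0, "dz": 0.7, "wx": 0, "wy": 0, "wz": 0, "fingers": 0}, {"dx": 0, "dy": 0, "dz": 1, "wx": 0, "wy": 0, "wz": 0, "fingers": 0}]'

```text
t: 18.75
tcp_pos: [0.6291, 0.3233, 0.215]
orientation: [-2.19, 2.249, -0.002]
contact_force: [1.0, -0.1, 0.7]
opening: 0.081
```

Emit:
jog_arm --commands '[{"dx": 0, "dy": -0.3, "dz": 0.3, "wx": 0, "wy": 0, "wz": 0, "fingers": 0}, {"dx": 0, "dy": -0.7, "dz": 0.3, "wx": 0, "wy": 0, "wz": 0, "fingers": 0}, {"dx": 0, "dy": -1, "dz": 0.3, "wx": 0, "wy": 0, "wz": 0, "fingers": 0}]'

```text
t: 19.05
tcp_pos: [0.6291, 0.2014, 0.2508]
orientation: [-2.19, 2.248, -0.006]
contact_force: [0.2, -0.5, -0.9]
opening: 0.0867
```

```bash
python3 - <<'E'
from h import *
st()
im=cv2.cvtColor(snap('scene'),cv2.COLOR_RGB2BGR)
cv2.imwrite('pics/i.png',cv2.resize(im[150:280,140:340],None,fx=4,fy=4,interpolation=cv2.INTER_CUBIC))
for n in('knob_head','lever_ball','lever_pivot'):
    for q in finder.landmark_of('scene',n)[:1]: print(n,q['conf'],q['point'])
print(topix('scene',(.6285,.322,.095)),topix('scene',(.6285,.322,.079)))
E
```

```text
t 19.05 tcp [0.6291 0.2014 0.2508] ori [-2.19   2.248 -0.006] F [ 0.2 -0.5 -0.9] op 0.0867
knob_head 0.55 [185.8, 226.1]
lever_ball 0.57 [208.0, 234.9]
lever_pivot 0.87 [203.6, 248.8]
[188.88420396 225.11840689] [189.59381774 229.38289996]
```

View pics/i.png

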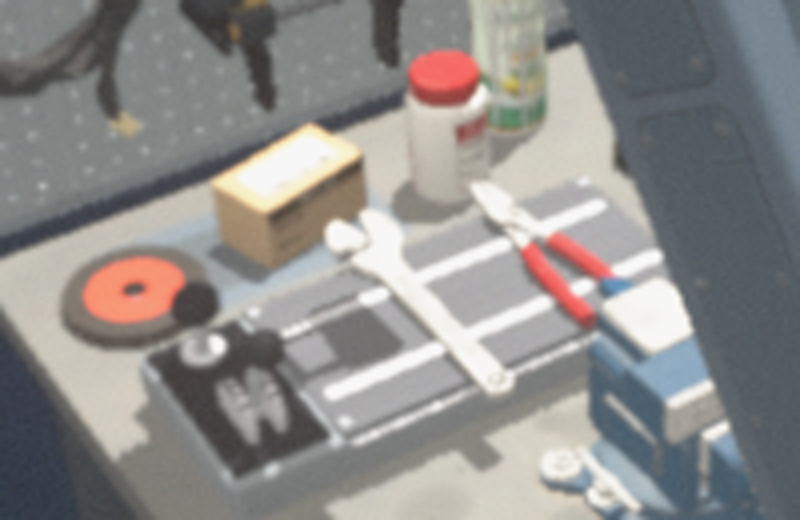

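Emit:
jog_arm --commands '[{"dx": -0.35, "dy": 0.2, "dz": 0, "wx": 0, "wy": 0, "wz": 0, "fingers": 0}, {"dx": -0.7, "dy": 0.6, "dz": 0, "wx": 0, "wy": 0, "wz": 0, "fingers": 0}, {"dx": -1, "dy": 1, "dz": 0, "wx": 0, "wy": 0, "wz": 0, "fingers": 0}, {"dx": -1, "dy": 1, "dz": -0.3, "wx": 0, "wy": 0, "wz": 0, "fingers": 0}, {"dx": -1, "dy": 1, "dz": -0.4, "wx": 0, "wy": 0, "wz": 0, "fingers": 0}, {"dx": -1, "dy": 1, "dz": -0.4, "wx": 0, "wy": 0, "wz": 0, "fingers": 0}]'

```text
t: 19.85
tcp_pos: [0.5065, 0.324, 0.1974]
orientation: [2.192, -2.244, -0.002]
contact_force: [-0.6, -0.7, 0.1]
opening: 0.0869
```

```bash
python3 - <<'E'
from h import *
st()
im=cv2.cvtColor(snap('scene'),cv2.COLOR_RGB2BGR)
cv2.imwrite('pics/j.png',cv2.resize(im[150:280,140:290],None,fx=4.5,fy=4.5,interpolation=cv2.INTER_CUBIC))
E
```

```text
t 19.85 tcp [0.5065 0.324  0.1974] ori [ 2.192e+00 -2.244e+00 -2.000e-03] F [-0.6 -0.7  0.1] op 0.0869
```

View pics/j.png

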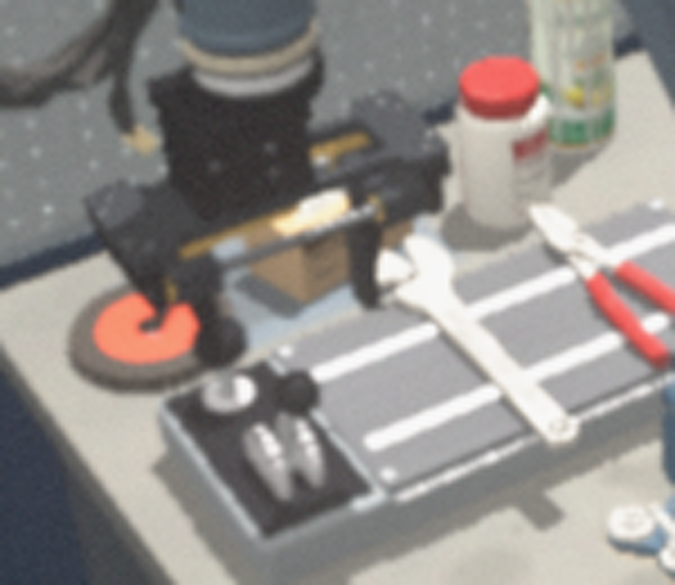

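Now go down over the ball, to TCP z 0.131, and pinch gently.

Emit:
jog_arm --commands '[{"dx": -0.02, "dy": 0.01, "dz": -0.2, "wx": 0, "wy": 0, "wz": 0, "fingers": 0}, {"dx": -0.02, "dy": 0.01, "dz": -0.4, "wx": 0, "wy": 0, "wz": 0, "fingers": 0}, {"dx": -0.02, "dy": 0.01, "dz": -0.54, "wx": 0, "wy": 0, "wz": 0, "fingers": 0}, {"dx": -0.02, "dy": 0.01, "dz": -0.54, "wx": 0, "wy": 0, "wz": 0, "fingers": 0}, {"dx": -0.02, "dy": 0.01, "dz": -0.54, "wx": 0, "wy": 0, "wz": 0, "fingers": 0.5}]' --force 20

```text
t: 20.4
tcp_pos: [0.5079, 0.3241, 0.1357]
orientation: [-2.188, 2.251, -0.001]
contact_force: [-0.1, -0.5, 0.5]
opening: 0.0841
```

Emit:
jog_arm --commands '[{"dx": 0, "dy": 0, "dz": 0, "wx": 0, "wy": 0, "wz": 0, "fingers": 0.6}, {"dx": 0, "dy": 0, "dz": 0, "wx": 0, "wy": 0, "wz": 0, "fingers": 1}, {"dx": 0, "dy": 0, "dz": 0, "wx": 0, "wy": 0, "wz": 0, "fingers": 1}, {"dx": 0, "dy": 0, "dz": 0, "wx": 0, "wy": 0, "wz": 0, "fingers": 1}, {"dx": 0, "dy": 0, "dz": 0, "wx": 0, "wy": 0, "wz": 0, "fingers": 1}, {"dx": 0, "dy": 0, "dz": 0, "wx": 0, "wy": 0, "wz": 0, "fingers": 1}, {"dx": 0, "dy": 0, "dz": 0, "wx": 0, "wy": 0, "wz": 0, "fingers": 1}, {"dx": 0, "dy": 0, "dz": 0, "wx": 0, "wy": 0, "wz": 0, "fingers": 1}]'

```text
t: 21.2
tcp_pos: [0.5062, 0.3263, 0.1348]
orientation: [-2.188, 2.25, 0.004]
contact_force: [-0.7, 5.3, -1.0]
opening: 0.0265
```

Emit:
jog_arm --commands '[{"dx": 0, "dy": 0, "dz": 0, "wx": 0, "wy": 0, "wz": 0, "fingers": 1}, {"dx": 0, "dy": 0, "dz": 0, "wx": 0, "wy": 0, "wz": 0, "fingers": 1}, {"dx": 0, "dy": 0, "dz": 0, "wx": 0, "wy": 0, "wz": 0, "fingers": 1}, {"dx": 0, "dy": 0, "dz": 0, "wx": 0, "wy": 0, "wz": 0, "fingers": 1}]'

```text
t: 21.6
tcp_pos: [0.5062, 0.3264, 0.1347]
orientation: [-2.189, 2.25, 0.003]
contact_force: [-0.5, 5.5, -0.4]
opening: 0.0269
```

Emit:
jog_arm --commands '[{"dx": 0.1, "dy": 0.01, "dz": 0.035, "wx": 0, "wy": 0, "wz": 0, "fingers": 1}, {"dx": 0.2, "dy": 0.01, "dz": 0.06, "wx": 0, "wy": 0, "wz": 0, "fingers": 1}, {"dx": 0.31, "dy": 0.01, "dz": 0.065, "wx": 0, "wy": 0, "wz": 0, "fingers": 1}, {"dx": 0.31, "dy": 0.01, "dz": 0.065, "wx": 0, "wy": 0, "wz": 0, "fingers": 1}]'

```text
t: 22.0
tcp_pos: [0.546, 0.3255, 0.143]
orientation: [-2.189, 2.249, -0.004]
contact_force: [1.6, -0.3, 1.9]
opening: 0.0266
```

```bash
python3 - <<'E'
from h import *
st()
im=cv2.cvtColor(snap('scene'),cv2.COLOR_RGB2BGR)
cv2.imwrite('pics/k.png',cv2.resize(im[180:280,150:270],None,fx=6,fy=6,interpolation=cv2.INTER_CUBIC))
im=cv2.cvtColor(snap('top'),cv2.COLOR_RGB2BGR)
cv2.imwrite('pics/k2.png',cv2.resize(im[145:230,190:290],None,fx=6,fy=6,interpolation=cv2.INTER_CUBIC))
E
```

```text
t 22.0 tcp [0.546  0.3255 0.143 ] ori [-2.189  2.249 -0.004] F [ 1.6 -0.3  1.9] op 0.0266
```

View pics/k.png

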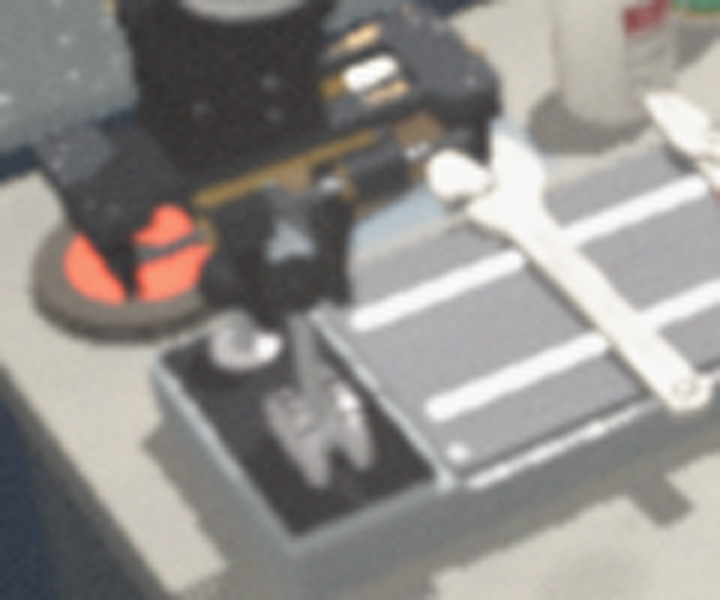

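```bash
python3 - <<'E'
from h import *
for d in(-.01,0,.01):
    print(d,[np.round((topix('scene',(.5435+d*h/.09,.325,.058+h))-[150,180])*6) for h in (0,.03,.05,.09)])
E
```

```text
-0.01 [array([318., 427.]), array([314., 383.]), array([311., 353.]), array([306., 291.])]
0 [array([318., 427.]), array([311., 379.]), array([306., 347.]), array([296., 279.])]
0.01 [array([318., 427.]), array([307., 376.]), array([300., 340.]), array([286., 268.])]
```

Emit:
jog_arm --commands '[{"dx": 0, "dy": 0, "dz": 0, "wx": 0, "wy": 0, "wz": 0, "fingers": 1}, {"dx": 0, "dy": 0, "dz": 0, "wx": 0, "wy": 0, "wz": 0, "fingers": 1}, {"dx": 0, "dy": 0, "dz": 0, "wx": 0, "wy": 0, "wz": 0, "fingers": 1}, {"dx": 0, "dy": 0, "dz": 0, "wx": 0, "wy": 0, "wz": 0, "fingers": 1}, {"dx": 0, "dy": 0, "dz": 0, "wx": 0, "wy": 0, "wz": 0, "fingers": 1}]'

```text
t: 22.6
tcp_pos: [0.5435, 0.3256, 0.1429]
orientation: [-2.191, 2.25, -0.001]
contact_force: [0.4, -0.4, 5.4]
opening: 0.0267
```

Emit:
jog_arm --commands '[{"dx": 0, "dy": 0, "dz": 0, "wx": 0, "wy": 0, "wz": 0, "fingers": 1}, {"dx": 0, "dy": 0, "dz": 0, "wx": 0, "wy": 0, "wz": 0, "fingers": 1}, {"dx": 0, "dy": 0, "dz": 0, "wx": 0, "wy": 0, "wz": 0, "fingers": 1}, {"dx": 0, "dy": 0, "dz": 0, "wx": 0, "wy": 0, "wz": 0, "fingers": 1}, {"dx": 0, "dy": 0, "dz": 0, "wx": 0, "wy": 0, "wz": 0, "fingers": 1}, {"dx": 0, "dy": 0, "dz": 0, "wx": 0, "wy": 0, "wz": 0, "fingers": 1}]'

```text
t: 23.2
tcp_pos: [0.5435, 0.3256, 0.1429]
orientation: [-2.191, 2.25, -0.001]
contact_force: [0.1, -2.2, 6.1]
opening: 0.0265
```

Emit:
jog_arm --commands '[{"dx": -0.12, "dy": 0.003, "dz": -0.01, "wx": 0, "wy": 0, "wz": 0, "fingers": 1}, {"dx": -0.24, "dy": 0.006, "dz": -0.035, "wx": 0, "wy": 0, "wz": 0, "fingers": 1}, {"dx": -0.33, "dy": 0.01, "dz": -0.08, "wx": 0, "wy": 0, "wz": 0, "fingers": 1}, {"dx": -0.41, "dy": 0.012, "dz": -0.13, "wx": 0, "wy": 0, "wz": 0, "fingers": 1}, {"dx": -0.485, "dy": 0.013, "dz": -0.178, "wx": 0, "wy": 0, "wz": 0, "fingers": 1}, {"dx": -0.5, "dy": 0.013, "dz": -0.185, "wx": 0, "wy": 0, "wz": 0, "fingers": 1}, {"dx": -0.5, "dy": 0.013, "dz": -0.185, "wx": 0, "wy": 0, "wz": 0, "fingers": 1}]'

```text
t: 23.9
tcp_pos: [0.4854, 0.3272, 0.1208]
orientation: [-2.189, 2.248, -0.005]
contact_force: [4.3, -3.6, 4.2]
opening: 0.0264
```

Emit:
jog_arm --commands '[{"dx": -0.02, "dy": 0, "dz": -0.017, "wx": 0, "wy": 0, "wz": 0, "fingers": 1}, {"dx": -0.04, "dy": 0, "dz": -0.034, "wx": 0, "wy": 0, "wz": 0, "fingers": 1}, {"dx": -0.04, "dy": 0, "dz": -0.034, "wx": 0, "wy": 0, "wz": 0, "fingers": 1}, {"dx": -0.04, "dy": 0, "dz": -0.034, "wx": 0, "wy": 0, "wz": 0, "fingers": 1}]'

```text
t: 24.3
tcp_pos: [0.4849, 0.3274, 0.1201]
orientation: [-2.185, 2.241, -0.014]
contact_force: [7.2, -7.2, 16.6]
opening: 0.0265
```

Emit:
jog_arm --commands '[{"dx": -0.05, "dy": 0, "dz": 0.01, "wx": 0, "wy": 0, "wz": 0, "fingers": 1}, {"dx": -0.05, "dy": 0, "dz": 0.01, "wx": 0, "wy": 0, "wz": 0, "fingers": 1}, {"dx": -0.05, "dy": 0, "dz": 0.01, "wx": 0, "wy": 0, "wz": 0, "fingers": 1}]'

```text
t: 24.6
tcp_pos: [0.4837, 0.3274, 0.1203]
orientation: [-2.18, 2.235, -0.023]
contact_force: [17.9, -7.5, 3.7]
opening: 0.0267
```

Emit:
jog_arm --commands '[{"dx": 0.04, "dy": 0, "dz": 0, "wx": 0, "wy": 0, "wz": 0, "fingers": 0.3}, {"dx": 0.04, "dy": 0, "dz": 0, "wx": 0, "wy": 0, "wz": 0, "fingers": 0.2}, {"dx": 0.04, "dy": 0, "dz": 0, "wx": 0, "wy": 0, "wz": 0, "fingers": 0.1}, {"dx": 0.04, "dy": 0, "dz": 0, "wx": 0, "wy": 0, "wz": 0, "fingers": 0.1}, {"dx": 0.04, "dy": 0, "dz": 0.3, "wx": 0, "wy": 0, "wz": 0, "fingers": 0.1}, {"dx": 0.04, "dy": 0, "dz": 0.7, "wx": 0, "wy": 0, "wz": 0, "fingers": 0.1}, {"dx": 0.04, "dy": 0, "dz": 1, "wx": 0, "wy": 0, "wz": 0, "fingers": 0.1}]'

```text
t: 25.3
tcp_pos: [0.4765, 0.3278, 0.2389]
orientation: [2.192, -2.25, -0.001]
contact_force: [1.2, 0.4, 0.4]
opening: 0.0735
```

```bash
python3 - <<'E'
from h import *
st()
im=cv2.cvtColor(snap('scene'),cv2.COLOR_RGB2BGR)
cv2.imwrite('pics/l.png',cv2.resize(im[170:280,150:330],None,fx=4.4,fy=4.4,interpolation=cv2.INTER_CUBIC))
for n in('knob_head','lever_ball','lever_pivot'):
    for q in finder.landmark_of('scene',n)[:1]: print(n,q['conf'],q['point'])
for q in (0,.1,.2): print(q,topix('scene',(.5435+.09*np.sin(q-.7),.327,.058+.09*np.cos(q-.7))))
E
```

```text
t 25.3 tcp [0.4765 0.3278 0.2389] ori [ 2.192e+00 -2.250e+00 -1.000e-03] F [1.2 0.4 0.4] op 0.0735
knob_head 0.42 [188.1, 224.5]
lever_ball 0.44 [212.2, 242.1]
lever_pivot 0.6 [202.2, 248.5]
0 [209.53292088 244.29919618]
0.1 [208.04633066 241.30391294]
0.2 [206.50450165 238.42441119]
```

View pics/l.png

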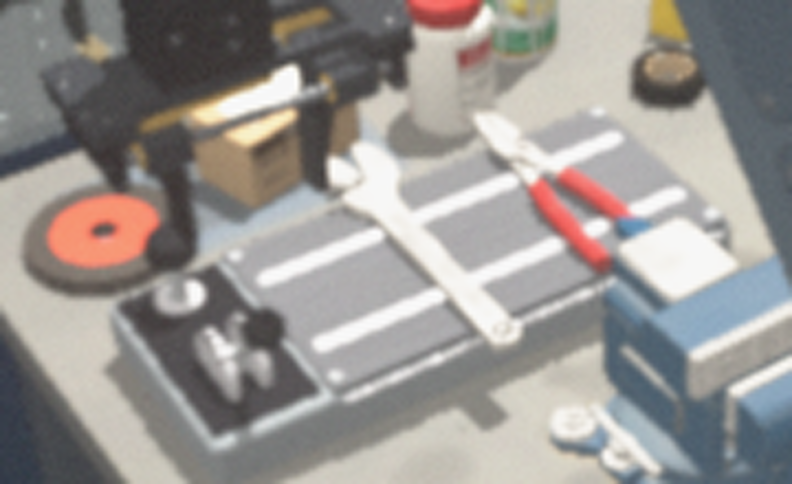

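Emit:
jog_arm --commands '[{"dx": 0.35, "dy": 0, "dz": 0, "wx": 0, "wy": 0, "wz": 0, "fingers": 1}, {"dx": 0.7, "dy": 0, "dz": 0, "wx": 0, "wy": 0, "wz": 0, "fingers": 1}, {"dx": 1, "dy": -0.03, "dz": 0, "wx": 0, "wy": 0, "wz": 0, "fingers": 1}]'

```text
t: 25.8
tcp_pos: [0.5972, 0.3238, 0.2348]
orientation: [2.19, -2.247, -0.003]
contact_force: [0.6, 0.7, 0.8]
opening: 0.0615
```

Emit:
jog_arm --commands '[{"dx": 0.25, "dy": -0.02, "dz": 0, "wx": 0, "wy": 0, "wz": 0, "fingers": 1}, {"dx": 0.25, "dy": -0.02, "dz": -0.3, "wx": 0, "wy": 0, "wz": 0, "fingers": 1}, {"dx": 0.25, "dy": -0.02, "dz": -0.6, "wx": 0, "wy": 0, "wz": 0, "fingers": 1}, {"dx": 0.25, "dy": -0.02, "dz": -0.75, "wx": 0, "wy": 0, "wz": 0, "fingers": 1}, {"dx": 0.25, "dy": -0.02, "dz": -0.75, "wx": 0, "wy": 0, "wz": 0, "fingers": 1}, {"dx": 0.25, "dy": -0.02, "dz": -0.75, "wx": 0, "wy": 0, "wz": 0, "fingers": 1}]'

```text
t: 26.4
tcp_pos: [0.6262, 0.3212, 0.1456]
orientation: [2.19, -2.249, -0.003]
contact_force: [-0.2, 0.7, -0.6]
opening: 0.0145
```

Emit:
jog_arm --commands '[{"dx": 0.02, "dy": 0.01, "dz": -0.1, "wx": 0, "wy": 0, "wz": 0, "fingers": 1}, {"dx": 0.02, "dy": 0.01, "dz": -0.18, "wx": 0, "wy": 0, "wz": 0, "fingers": 1}, {"dx": 0.02, "dy": 0.01, "dz": -0.23, "wx": 0, "wy": 0, "wz": 0, "fingers": 1}, {"dx": 0.02, "dy": 0.01, "dz": -0.28, "wx": 0, "wy": 0, "wz": 0, "fingers": 1}, {"dx": 0.02, "dy": 0.01, "dz": -0.33, "wx": 0, "wy": 0, "wz": 0, "fingers": 1}, {"dx": 0.02, "dy": 0.01, "dz": -0.36, "wx": 0, "wy": 0, "wz": 0, "fingers": 1}, {"dx": 0.02, "dy": 0.01, "dz": -0.36, "wx": 0, "wy": 0, "wz": 0, "fingers": 1}]'

```text
t: 27.1
tcp_pos: [0.6296, 0.3226, 0.104]
orientation: [-2.191, 2.251, 0.0]
contact_force: [-0.2, -0.3, 0.7]
opening: 0.0006
```

Emit:
jog_arm --commands '[{"dx": 0, "dy": 0, "dz": -0.02, "wx": 0, "wy": 0, "wz": 0, "fingers": 1}, {"dx": 0, "dy": 0, "dz": -0.04, "wx": 0, "wy": 0, "wz": 0, "fingers": 1}, {"dx": 0, "dy": 0, "dz": -0.04, "wx": 0, "wy": 0, "wz": 0, "fingers": 1}]'

```text
t: 27.4
tcp_pos: [0.6298, 0.3226, 0.1019]
orientation: [-2.191, 2.25, -0.001]
contact_force: [-4.4, -1.2, 12.3]
opening: 0.0006
```

Emit:
jog_arm --commands '[{"dx": 0, "dy": 0, "dz": -0.02, "wx": 0, "wy": 0, "wz": 0, "fingers": 1}, {"dx": 0, "dy": 0, "dz": -0.03, "wx": 0, "wy": 0, "wz": 0, "fingers": 1}, {"dx": 0, "dy": 0, "dz": -0.03, "wx": 0, "wy": 0, "wz": 0, "fingers": 1}]'

```text
t: 27.7
tcp_pos: [0.63, 0.3227, 0.1017]
orientation: [-2.191, 2.249, -0.002]
contact_force: [-8.4, -3.3, 26.3]
opening: 0.0002
```

Firm stop: the knob is home. Rise clear and look.

Emit:
jog_arm --commands '[{"dx": 0, "dy": 0, "dz": 0.3, "wx": 0, "wy": 0, "wz": 0, "fingers": 0.2}, {"dx": 0, "dy": 0, "dz": 0.7, "wx": 0, "wy": 0, "wz": 0, "fingers": 0}, {"dx": 0, "dy": -0.3, "dz": 1, "wx": 0, "wy": 0, "wz": 0, "fingers": 0}, {"dx": 0, "dy": -0.7, "dz": 1, "wx": 0, "wy": 0, "wz": 0, "fingers": 0}, {"dx": 0, "dy": -1, "dz": 1, "wx": 0, "wy": 0, "wz": 0, "fingers": 0}]'

```text
t: 28.2
tcp_pos: [0.6308, 0.2006, 0.2176]
orientation: [-2.19, 2.248, -0.006]
contact_force: [0.5, -0.3, -0.5]
opening: 0.0321
```

```bash
python3 - <<'E'
from h import *
st()
im=cv2.cvtColor(snap('scene'),cv2.COLOR_RGB2BGR)
cv2.imwrite('pics/m.png',cv2.resize(im[170:280,150:330],None,fx=4.4,fy=4.4,interpolation=cv2.INTER_CUBIC))
for n,z in(('shifter_grip',.055),('pliers_grip',.057),('pliers',.05),('shifter',.05)):
    for q in finder.landmark_of('scene',n)[:1]: print(n,q['conf'],q['point'],toworld('scene',q['point'],z))
E
```

```text
t 28.2 tcp [0.6308 0.2006 0.2176] ori [-2.19   2.248 -0.006] F [ 0.5 -0.3 -0.5] op 0.0321
shifter_grip 0.86 [239.0, 224.7] [0.58947009 0.18118678 0.055     ]
pliers_grip 0.81 [282.2, 218.6] [0.53536407 0.06026483 0.057     ]
pliers 0.54 [275.8, 212.5] [0.57965931 0.05428047 0.05      ]
shifter 0.65 [244.7, 229.5] [0.56533822 0.17608635 0.05      ]
```

View pics/m.png

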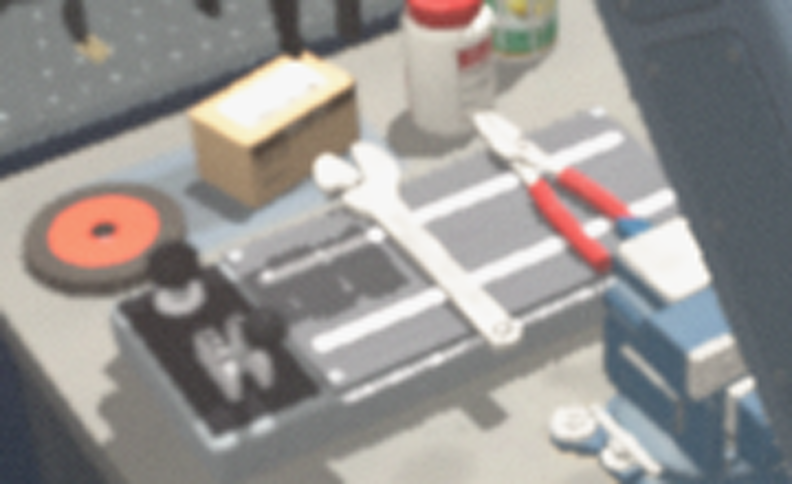

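Emit:
jog_arm --commands '[{"dx": -0.24, "dy": -0.27, "dz": -0.2, "wx": 0, "wy": 0, "wz": 0, "fingers": 0}, {"dx": -0.24, "dy": -0.27, "dz": -0.6, "wx": 0, "wy": 0, "wz": 0, "fingers": 0}, {"dx": -0.24, "dy": -0.27, "dz": -1, "wx": 0, "wy": 0, "wz": 0, "fingers": 0}, {"dx": -0.24, "dy": -0.27, "dz": -1, "wx": 0, "wy": 0, "wz": 0, "fingers": 0}, {"dx": -0.24, "dy": -0.27, "dz": -1, "wx": 0, "wy": 0, "wz": 0, "fingers": 0}]'

```text
t: 28.95
tcp_pos: [0.6006, 0.1713, 0.0951]
orientation: [2.192, -2.248, -0.002]
contact_force: [0.5, -0.3, 1.3]
opening: 0.0854
```

Emit:
jog_arm --commands '[{"dx": 0, "dy": -0.02, "dz": -0.15, "wx": 0, "wy": 0, "wz": 0, "fingers": 0}, {"dx": 0, "dy": -0.02, "dz": -0.26, "wx": 0, "wy": 0, "wz": 0, "fingers": 0}, {"dx": 0, "dy": -0.02, "dz": -0.26, "wx": 0, "wy": 0, "wz": 0, "fingers": 0}, {"dx": 0, "dy": -0.02, "dz": -0.26, "wx": 0, "wy": 0, "wz": 0, "fingers": 1}, {"dx": 0, "dy": -0.02, "dz": -0.26, "wx": 0, "wy": 0, "wz": 0, "fingers": 1}, {"dx": 0, "dy": -0.02, "dz": -0.26, "wx": 0, "wy": 0, "wz": 0, "fingers": 1}, {"dx": 0, "dy": -0.02, "dz": -0.26, "wx": 0, "wy": 0, "wz": 0, "fingers": 1}, {"dx": 0, "dy": -0.02, "dz": -0.26, "wx": 0, "wy": 0, "wz": 0, "fingers": 1}]' --force 45

```text
t: 29.75
tcp_pos: [0.601, 0.1677, 0.065]
orientation: [-2.191, 2.251, -0.0]
contact_force: [-0.2, -0.3, -0.4]
opening: 0.0544
```

Emit:
jog_arm --commands '[{"dx": 0, "dy": 0, "dz": 0, "wx": 0, "wy": 0, "wz": 0, "fingers": 1}, {"dx": 0, "dy": 0, "dz": 0, "wx": 0, "wy": 0, "wz": 0, "fingers": 1}, {"dx": 0, "dy": 0, "dz": 0, "wx": 0, "wy": 0, "wz": 0, "fingers": 1}, {"dx": 0, "dy": 0, "dz": 0, "wx": 0, "wy": 0, "wz": 0, "fingers": 1}, {"dx": 0, "dy": 0, "dz": 0, "wx": 0, "wy": 0, "wz": 0, "fingers": 1}, {"dx": 0, "dy": 0, "dz": 0, "wx": 0, "wy": 0, "wz": 0, "fingers": 1}]'

```text
t: 30.35
tcp_pos: [0.6009, 0.1677, 0.0646]
orientation: [-2.191, 2.251, 0.0]
contact_force: [-0.5, -0.4, -0.6]
opening: 0.0184
```

Emit:
jog_arm --commands '[{"dx": 0, "dy": 0, "dz": 0.15, "wx": 0, "wy": 0, "wz": 0, "fingers": 1}, {"dx": 0, "dy": 0, "dz": 0.5, "wx": 0, "wy": 0, "wz": 0, "fingers": 1}, {"dx": 0, "dy": -0.2, "dz": 0.9, "wx": 0, "wy": 0, "wz": 0, "fingers": 1}, {"dx": 0, "dy": -0.5, "dz": 1, "wx": 0, "wy": 0, "wz": -0.02, "fingers": 1}]'

```text
t: 30.75
tcp_pos: [0.6031, 0.1092, 0.1887]
orientation: [-2.155, 2.277, -0.008]
contact_force: [2.9, -1.0, -3.7]
opening: 0.0186
```

Emit:
jog_arm --commands '[{"dx": 0, "dy": -0.35, "dz": 0.15, "wx": 0, "wy": 0, "wz": 0, "fingers": 1}, {"dx": -0.1, "dy": -0.7, "dz": 0.15, "wx": 0, "wy": 0, "wz": 0, "fingers": 1}, {"dx": -0.2, "dy": -1, "dz": 0.15, "wx": 0, "wy": 0, "wz": 0, "fingers": 1}]'

```text
t: 31.05
tcp_pos: [0.5764, -0.0143, 0.2029]
orientation: [2.156, -2.285, 0.001]
contact_force: [0.3, 0.2, -3.9]
opening: 0.0186
```

Emit:
jog_arm --commands '[{"dx": -0.1, "dy": -0.35, "dz": 0, "wx": 0, "wy": 0, "wz": 0, "fingers": 1}, {"dx": -0.2, "dy": -0.7, "dz": 0, "wx": 0, "wy": 0, "wz": 0, "fingers": 1}, {"dx": -0.3, "dy": -1, "dz": 0, "wx": 0, "wy": 0, "wz": 0, "fingers": 1}]'

```text
t: 31.35
tcp_pos: [0.5396, -0.1341, 0.202]
orientation: [2.155, -2.285, -0.002]
contact_force: [-0.6, 0.5, -3.1]
opening: 0.0186
```

Emit:
jog_arm --commands '[{"dx": -0.1, "dy": -0.35, "dz": 0, "wx": 0, "wy": 0, "wz": 0, "fingers": 1}, {"dx": -0.2, "dy": -0.7, "dz": 0, "wx": 0, "wy": 0, "wz": 0, "fingers": 1}, {"dx": -0.3, "dy": -1, "dz": 0, "wx": 0, "wy": 0, "wz": 0, "fingers": 1}]'

```text
t: 31.65
tcp_pos: [0.5037, -0.2542, 0.202]
orientation: [2.155, -2.285, -0.001]
contact_force: [0.2, -0.3, -3.3]
opening: 0.0186
```

Next: Δx -0.015, Δy -0.146, Δz -0.13.

Emit:
jog_arm --commands '[{"dx": -0.06, "dy": -0.35, "dz": 0, "wx": 0, "wy": 0, "wz": 0, "fingers": 1}, {"dx": -0.12, "dy": -0.7, "dz": -0.1, "wx": 0, "wy": 0, "wz": 0, "fingers": 1}, {"dx": -0.12, "dy": -1, "dz": -0.4, "wx": 0, "wy": 0, "wz": 0, "fingers": 1}, {"dx": -0.12, "dy": -1, "dz": -0.6, "wx": 0, "wy": 0, "wz": 0, "fingers": 1}]'

```text
t: 32.05
tcp_pos: [0.49, -0.3782, 0.1291]
orientation: [2.15, -2.289, 0.007]
contact_force: [-0.1, 0.4, -3.3]
opening: 0.0186
```

Emit:
jog_arm --commands '[{"dx": 0, "dy": -0.2, "dz": -0.3, "wx": 0, "wy": 0, "wz": 0, "fingers": 1}, {"dx": 0, "dy": -0.2, "dz": -0.6, "wx": 0, "wy": 0, "wz": 0, "fingers": 1}, {"dx": 0, "dy": -0.2, "dz": -0.8, "wx": 0, "wy": 0, "wz": 0, "fingers": 1}, {"dx": 0, "dy": -0.2, "dz": -0.8, "wx": 0, "wy": 0, "wz": 0, "fingers": 1}, {"dx": 0, "dy": -0.2, "dz": -0.8, "wx": 0, "wy": 0, "wz": 0, "fingers": 1}]'

```text
t: 32.55
tcp_pos: [0.4902, -0.3959, 0.0341]
orientation: [-2.156, 2.285, 0.003]
contact_force: [0.1, 0.7, -2.5]
opening: 0.0189
```

Emit:
jog_arm --commands '[{"dx": 0, "dy": 0, "dz": -0.08, "wx": 0, "wy": 0, "wz": 0, "fingers": 1}, {"dx": 0, "dy": 0, "dz": -0.13, "wx": 0, "wy": 0, "wz": 0, "fingers": 1}, {"dx": 0, "dy": 0, "dz": -0.13, "wx": 0, "wy": 0, "wz": 0, "fingers": 1}, {"dx": 0, "dy": 0, "dz": -0.13, "wx": 0, "wy": 0, "wz": 0, "fingers": 1}]'

```text
t: 32.95
tcp_pos: [0.4907, -0.3964, 0.0195]
orientation: [2.156, -2.285, 0.001]
contact_force: [0.6, 0.8, -2.3]
opening: 0.0188
```

Emit:
jog_arm --commands '[{"dx": 0, "dy": 0, "dz": -0.015, "wx": 0, "wy": 0, "wz": 0, "fingers": 1}, {"dx": 0, "dy": 0, "dz": -0.02, "wx": 0, "wy": 0, "wz": 0, "fingers": 1}, {"dx": 0, "dy": 0, "dz": -0.02, "wx": 0, "wy": 0, "wz": 0, "fingers": 1}]'

```text
t: 33.25
tcp_pos: [0.4909, -0.3967, 0.0186]
orientation: [2.156, -2.285, 0.002]
contact_force: [-1.7, 2.3, 5.1]
opening: 0.0187
```

Contact. Release, rise, and go back for the pliers.

Emit:
jog_arm --commands '[{"dx": 0, "dy": 0, "dz": 0, "wx": 0, "wy": 0, "wz": 0, "fingers": 0.5}, {"dx": 0, "dy": 0, "dz": 0, "wx": 0, "wy": 0, "wz": 0, "fingers": 0.4}, {"dx": 0, "dy": 0, "dz": 0, "wx": 0, "wy": 0, "wz": 0, "fingers": 0.4}, {"dx": 0, "dy": 0, "dz": 0, "wx": 0, "wy": 0, "wz": 0, "fingers": 0.4}, {"dx": 0, "dy": 0, "dz": 0.3, "wx": 0, "wy": 0, "wz": 0, "fingers": 0.4}, {"dx": 0, "dy": 0, "dz": 0.7, "wx": 0, "wy": 0, "wz": 0, "fingers": 0}, {"dx": 0, "dy": 0.3, "dz": 1, "wx": 0, "wy": 0, "wz": 0, "fingers": 0}]'

```text
t: 33.95
tcp_pos: [0.4922, -0.3662, 0.1385]
orientation: [2.151, -2.289, 0.014]
contact_force: [1.0, -0.0, 0.0]
opening: 0.0611
```

Emit:
jog_arm --commands '[{"dx": 0.1, "dy": 0.4, "dz": 0.3, "wx": 0, "wy": 0, "wz": 0.02, "fingers": 0}, {"dx": 0.2, "dy": 0.8, "dz": 0.6, "wx": 0, "wy": 0, "wz": 0.02, "fingers": 0}, {"dx": 0.2, "dy": 1, "dz": 0.6, "wx": 0, "wy": 0, "wz": 0.02, "fingers": 0}]'

```text
t: 34.25
tcp_pos: [0.5164, -0.241, 0.211]
orientation: [-2.19, 2.251, -0.01]
contact_force: [0.5, 0.2, 0.1]
opening: 0.083
```

Emit:
jog_arm --commands '[{"dx": 0.05, "dy": 0.4, "dz": 0, "wx": 0, "wy": 0, "wz": 0, "fingers": 0}, {"dx": 0.1, "dy": 0.8, "dz": 0, "wx": 0, "wy": 0, "wz": 0, "fingers": 0}, {"dx": 0.15, "dy": 1, "dz": 0, "wx": 0, "wy": 0, "wz": 0, "fingers": 0}]'

```text
t: 34.55
tcp_pos: [0.5315, -0.1171, 0.2081]
orientation: [-2.194, 2.248, 0.003]
contact_force: [-0.1, -0.8, -0.7]
opening: 0.0868
```

```bash
python3 - <<'E'
from h import *
st()
im=cv2.cvtColor(snap('top'),cv2.COLOR_RGB2BGR)
cv2.imwrite('pics/n.png',cv2.resize(im[140:255,190:460],None,fx=2.9,fy=2.9,interpolation=cv2.INTER_CUBIC))
im=cv2.cvtColor(snap('scene'),cv2.COLOR_RGB2BGR)
cv2.imwrite('pics/n2.png',im)
for n,z in(('pliers_grip',.057),('pliers',.05),('shifter',.004)):
    for q in finder.landmark_of('scene',n)[:1]: print(n,q['conf'],q['point'],toworld('scene',q['point'],z))
E
```

```text
t 34.55 tcp [ 0.5315 -0.1171  0.2081] ori [-2.194  2.248  0.003] F [-0.1 -0.8 -0.7] op 0.0868
pliers_grip 0.68 [283.0, 216.4] [0.54287035 0.05211292 0.057     ]
pliers 0.84 [274.6, 212.5] [0.58186098 0.0573285  0.05      ]
shifter 0.78 [399.3, 195.0] [ 0.45973085 -0.38159397  0.004     ]
```

View pics/n.png

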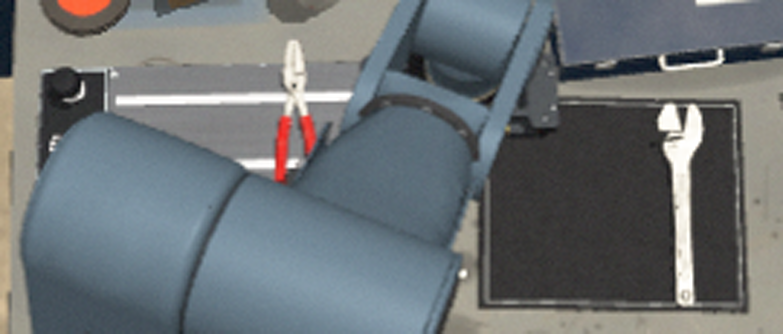

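View pics/n2.png

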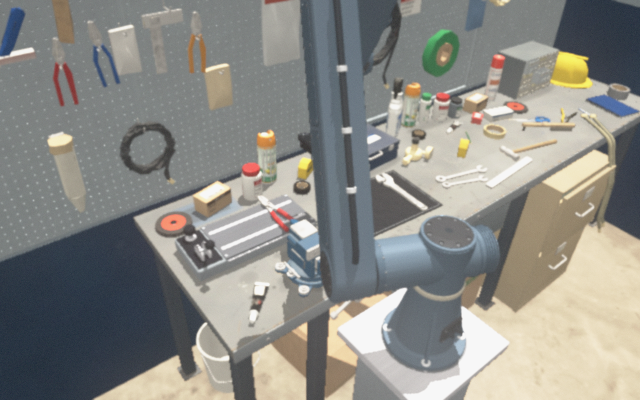

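Emit:
jog_arm --commands '[{"dx": 0.05, "dy": 0.35, "dz": 0, "wx": 0, "wy": 0, "wz": 0, "fingers": 0}, {"dx": 0.11, "dy": 0.7, "dz": 0, "wx": 0, "wy": 0, "wz": 0, "fingers": 0}, {"dx": 0.11, "dy": 1, "dz": 0, "wx": 0, "wy": 0, "wz": 0, "fingers": 0}]'

```text
t: 35.1
tcp_pos: [0.5469, -0.0017, 0.2079]
orientation: [-2.187, 2.254, -0.002]
contact_force: [0.7, 0.0, 0.3]
opening: 0.087
```

Emit:
jog_arm --commands '[{"dx": 0, "dy": 0.35, "dz": -0.1, "wx": 0, "wy": 0, "wz": 0, "fingers": 0}, {"dx": 0, "dy": 0.46, "dz": -0.4, "wx": 0, "wy": 0, "wz": 0, "fingers": 0}, {"dx": 0, "dy": 0.46, "dz": -0.8, "wx": 0, "wy": 0, "wz": 0, "fingers": 0}, {"dx": 0, "dy": 0.46, "dz": -0.9, "wx": 0, "wy": 0, "wz": 0, "fingers": 0}, {"dx": 0, "dy": 0.46, "dz": -0.9, "wx": 0, "wy": 0, "wz": 0, "fingers": 0}]'

```text
t: 35.6
tcp_pos: [0.5445, 0.0529, 0.0981]
orientation: [2.187, -2.251, -0.006]
contact_force: [0.1, -0.5, 0.3]
opening: 0.0867
```

Emit:
jog_arm --commands '[{"dx": 0, "dy": 0.04, "dz": -0.15, "wx": 0, "wy": 0, "wz": 0, "fingers": 0}, {"dx": 0, "dy": 0.04, "dz": -0.28, "wx": 0, "wy": 0, "wz": 0, "fingers": 0}, {"dx": 0, "dy": 0.04, "dz": -0.28, "wx": 0, "wy": 0, "wz": 0, "fingers": 0}, {"dx": 0, "dy": 0.04, "dz": -0.28, "wx": 0, "wy": 0, "wz": 0, "fingers": 1}, {"dx": 0, "dy": 0.04, "dz": -0.28, "wx": 0, "wy": 0, "wz": 0, "fingers": 1}, {"dx": 0, "dy": 0.04, "dz": -0.28, "wx": 0, "wy": 0, "wz": 0, "fingers": 1}, {"dx": 0, "dy": 0.04, "dz": -0.28, "wx": 0, "wy": 0, "wz": 0, "fingers": 1}, {"dx": 0, "dy": 0.04, "dz": -0.28, "wx": 0, "wy": 0, "wz": 0, "fingers": 1}]'

```text
t: 36.4
tcp_pos: [0.5459, 0.059, 0.0668]
orientation: [-2.191, 2.251, -0.001]
contact_force: [0.2, 0.5, -0.1]
opening: 0.0554
```

Emit:
jog_arm --commands '[{"dx": 0, "dy": 0, "dz": 0, "wx": 0, "wy": 0, "wz": 0, "fingers": 1}, {"dx": 0, "dy": 0, "dz": 0, "wx": 0, "wy": 0, "wz": 0, "fingers": 1}, {"dx": 0, "dy": 0, "dz": 0, "wx": 0, "wy": 0, "wz": 0, "fingers": 1}]'

```text
t: 36.7
tcp_pos: [0.5457, 0.059, 0.0666]
orientation: [-2.192, 2.251, -0.0]
contact_force: [-0.2, -0.8, 3.2]
opening: 0.0472
```

Emit:
jog_arm --commands '[{"dx": 0, "dy": 0, "dz": 0.15, "wx": 0, "wy": 0, "wz": 0, "fingers": 1}, {"dx": 0, "dy": 0, "dz": 0.5, "wx": 0, "wy": 0, "wz": 0, "fingers": 1}, {"dx": 0, "dy": -0.2, "dz": 0.9, "wx": 0, "wy": 0, "wz": 0, "fingers": 1}, {"dx": 0, "dy": -0.5, "dz": 1, "wx": 0, "wy": 0, "wz": 0, "fingers": 1}]'

```text
t: 37.1
tcp_pos: [0.5476, -0.0, 0.1899]
orientation: [-2.193, 2.244, -0.008]
contact_force: [1.5, -0.2, -2.3]
opening: 0.0478
```

Emit:
jog_arm --commands '[{"dx": 0, "dy": -0.35, "dz": 0, "wx": 0, "wy": 0, "wz": 0, "fingers": 1}, {"dx": -0.1, "dy": -0.7, "dz": 0, "wx": 0, "wy": 0, "wz": 0, "fingers": 1}, {"dx": -0.3, "dy": -1, "dz": 0, "wx": 0, "wy": 0, "wz": 0, "fingers": 1}]'

```text
t: 37.4
tcp_pos: [0.5108, -0.1234, 0.1864]
orientation: [-2.191, 2.25, -0.005]
contact_force: [0.3, -0.5, -1.8]
opening: 0.047
```

Emit:
jog_arm --commands '[{"dx": -0.2, "dy": -0.35, "dz": 0, "wx": 0, "wy": 0, "wz": 0, "fingers": 1}, {"dx": -0.4, "dy": -0.7, "dz": 0, "wx": 0, "wy": 0, "wz": 0, "fingers": 1}, {"dx": -0.58, "dy": -1, "dz": -0.3, "wx": 0, "wy": 0, "wz": 0, "fingers": 1}, {"dx": -0.58, "dy": -1, "dz": -0.6, "wx": 0, "wy": 0, "wz": 0, "fingers": 1}, {"dx": -0.58, "dy": -1, "dz": -0.6, "wx": 0, "wy": 0, "wz": 0, "fingers": 1}]'

```text
t: 37.9
tcp_pos: [0.4362, -0.2397, 0.1101]
orientation: [2.187, -2.254, -0.019]
contact_force: [-0.7, 2.0, -2.1]
opening: 0.0473
```

Δz about -0.089.

Emit:
jog_arm --commands '[{"dx": 0, "dy": 0, "dz": -0.3, "wx": 0, "wy": 0, "wz": 0, "fingers": 1}, {"dx": 0, "dy": 0, "dz": -0.6, "wx": 0, "wy": 0, "wz": 0, "fingers": 1}, {"dx": 0, "dy": 0, "dz": -0.7, "wx": 0, "wy": 0, "wz": 0, "fingers": 1}, {"dx": 0, "dy": 0, "dz": -0.7, "wx": 0, "wy": 0, "wz": 0, "fingers": 1}, {"dx": 0, "dy": 0, "dz": -0.7, "wx": 0, "wy": 0, "wz": 0, "fingers": 1}]'

```text
t: 38.4
tcp_pos: [0.4411, -0.241, 0.0316]
orientation: [-2.192, 2.25, -0.003]
contact_force: [0.0, 0.0, -0.8]
opening: 0.0472
```

Emit:
jog_arm --commands '[{"dx": 0, "dy": 0, "dz": -0.05, "wx": 0, "wy": 0, "wz": 0, "fingers": 1}, {"dx": 0, "dy": 0, "dz": -0.09, "wx": 0, "wy": 0, "wz": 0, "fingers": 1}, {"dx": 0, "dy": 0, "dz": -0.1, "wx": 0, "wy": 0, "wz": 0, "fingers": 1}, {"dx": 0, "dy": 0, "dz": -0.1, "wx": 0, "wy": 0, "wz": 0, "fingers": 1}]'

```text
t: 38.8
tcp_pos: [0.4412, -0.2415, 0.0203]
orientation: [-2.192, 2.25, -0.005]
contact_force: [0.5, 0.8, 9.8]
opening: 0.0471
```

Emit:
jog_arm --commands '[{"dx": 0, "dy": 0, "dz": 0, "wx": 0, "wy": 0, "wz": 0, "fingers": 0.3}, {"dx": 0, "dy": 0, "dz": 0, "wx": 0, "wy": 0, "wz": 0, "fingers": 0.2}, {"dx": 0, "dy": 0, "dz": 0, "wx": 0, "wy": 0, "wz": 0, "fingers": 0.2}, {"dx": 0, "dy": 0, "dz": 0, "wx": 0, "wy": 0, "wz": 0, "fingers": 0.2}, {"dx": 0, "dy": 0, "dz": 0.3, "wx": 0, "wy": 0, "wz": 0, "fingers": 0.2}, {"dx": 0, "dy": 0, "dz": 0.7, "wx": 0, "wy": 0, "wz": 0, "fingers": 0.2}, {"dx": 0, "dy": 0, "dz": 1, "wx": 0, "wy": 0, "wz": 0, "fingers": 0.2}]'

```text
t: 39.5
tcp_pos: [0.4401, -0.2411, 0.1399]
orientation: [-2.191, 2.251, -0.0]
contact_force: [0.4, -1.0, -0.1]
opening: 0.0694
```

Emit:
jog_arm --commands '[{"dx": 0, "dy": 0.3, "dz": 0.4, "wx": 0, "wy": 0, "wz": 0, "fingers": 0.2}, {"dx": 0, "dy": 0.7, "dz": 0.8, "wx": 0, "wy": 0, "wz": 0, "fingers": 0.2}, {"dx": 0, "dy": 1, "dz": 1, "wx": 0, "wy": 0, "wz": 0, "fingers": 0.2}]'

```text
t: 39.8
tcp_pos: [0.4402, -0.1368, 0.2473]
orientation: [-2.189, 2.253, -0.003]
contact_force: [0.4, 0.2, 1.1]
opening: 0.0696
```

Emit:
jog_arm --commands '[{"dx": 0, "dy": 0.35, "dz": 0, "wx": 0, "wy": 0, "wz": 0, "fingers": 0.2}, {"dx": 0, "dy": 0.7, "dz": 0, "wx": 0, "wy": 0, "wz": 0, "fingers": 0.2}, {"dx": 0, "dy": 1, "dz": 0, "wx": 0, "wy": 0, "wz": 0, "fingers": 0.2}, {"dx": 0, "dy": 1, "dz": 0, "wx": 0, "wy": 0, "wz": 0, "fingers": 0.2}]'

```text
t: 40.2
tcp_pos: [0.4384, -0.0134, 0.2453]
orientation: [2.197, -2.245, -0.004]
contact_force: [-0.1, 0.8, -0.2]
opening: 0.0698
```

```bash
python3 - <<'E'
from h import *
st()
im=cv2.cvtColor(snap('top'),cv2.COLOR_RGB2BGR)
cv2.imwrite('pics/o.png',cv2.resize(im[140:255,190:460],None,fx=2.9,fy=2.9,interpolation=cv2.INTER_CUBIC))
im=cv2.cvtColor(snap('scene'),cv2.COLOR_RGB2BGR)
cv2.imwrite('pics/o2.png',cv2.resize(im[150:280,150:450],None,fx=2.6,fy=2.6,interpolation=cv2.INTER_CUBIC))
E
```

```text
t 40.2 tcp [ 0.4384 -0.0134  0.2453] ori [ 2.197 -2.245 -0.004] F [-0.1  0.8 -0.2] op 0.0698
```

View pics/o.png

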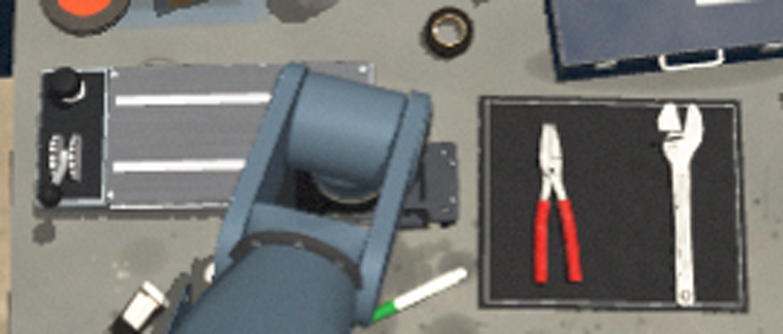

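View pics/o2.png

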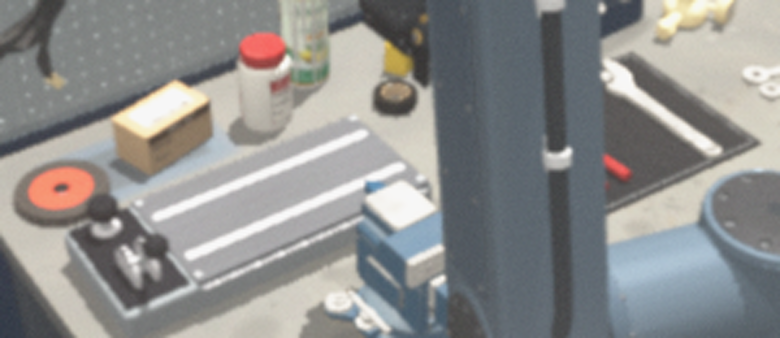

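Both tools lie inside the mat, at (557,205) and (683,205) in the top zoom. In the other view the plate is empty, the knob is down and the lever leans towards the robot. I'll hand in.

```bash
python3 - <<'E'
from h import *
print(workorder.sign_off()); st()
E
```

```text
the job is handed in; nothing more can be done
None
the job is handed in; nothing more can be done
```

The job is done and handed in at about 40 s of the 210 s allowed; `sign_off` gave no verdict. The mat held two tools, the pliers and the adjustable wrench; there was no screwdriver.

- **Onto the plate:** I laid both tools flat on the steel plate. Pictures showed them still there before and after the lever cycle.
- **Switching on:** I pulled the knob up about 16 mm. It stopped moving there and the pull rose to about 19 N.
- **Field:** I brought the lever upright, held it there about 1.2 s, then took it back to its near stop. Force on the arm rose with no further movement, and the ball's position in the picture fits zero.
- **Switching off:** Only then did I push the knob home. It stopped firmly at about 26 N, at the height expected for home.
- **Back on the mat:** I laid both tools back. The last pictures show both lying inside the mat's edge, the plate empty, the knob down, the lever at zero and the gripper clear.

**Checks that disagreed:**
- The networks' landmarks were up to about 1–1.5 cm off my own measurements. I checked them against the pictures and the feel of each grasp.
- I saw no tool knocked aside and no slackening of the grip.

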